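Get the lathe chuck out from behind the mallet and the pepper mill

ROBOT

A 6-joint arm with a two-finger parallel gripper is mounted at the origin on the work surface. World frame = base frame: x ahead of the robot, y to its left, z up, the work surface at z = 0. Lengths are in m, angles in degrees, forces in N, time in s.
With the tool pointing down it reaches from about 0.375 to 0.975 m from the base axis. Payload 3.8 kg.
Tool frame: the origin (TCP) lies at the very end of the fingers, on their centre line; the grasp point (between the pads) lies 19 mm behind it; x points along the fingers, z is the direction in which the jaws open and shut, and the axes are right-handed (so a half turn about x gives the same grasp; the last joint's range is limited). The gripper opens to 85 mm and grips with 20 to 120 N. Pads are 22 mm wide; open, the fingers measure 114 mm over their backs; the gripper's body (76 mm by 85 mm) begins 54 mm behind the grasp point. The pads swing forward as they close: fully open they stand 13 mm farther back than shut.
Start: joints at [-65.655, 15.12, 91.902, -0, 72.978, -2.114], TCP at [0.301, -0.604, 0.231] pointing down, gripper open.
Joint ranges: [-150.88, 150.88], [-54.13, 125.18], [17.81, 147.31], [-75.09, 255.09], [0, 152.58], [-146.25, 146.25]. Speed limits (degrees/s): [147.25, 147.25, 180, 180, 180, 180].

INTERFACE

Orientations are given as [roll, pitch, yaw] about the fixed x, y, z axes, in that order (R = Rz(yaw) Ry(pitch) Rx(roll)).
In Python, from cell import bot gives the robot as it stands. The module is installed in compiled form; this text tells all that it offers.
- The arm moves only by the tool carry_out, never from a script. Its argument "series" is one flat list of numbers, 5 for each row, row after row: the closure in counts, from 0 (fully open) to 255 (shut), then the shift along the tool's x, y, z in cm, then the turn about the tool's x in degrees. In form: [grip, dx, dy, dz, roll, grip, dx, dy, dz, roll, ...]. A call has 1 to 10 rows; each row shifts and turns the pose as measured when the row begins, along the tool's axes as they then stand; what a row does not reach is not made up. A row lasts 1/10 s, in which the tool goes at most 50 mm and 8.59 degrees, less where a joint would pass 70% of its speed; a pose out of reach is approached as far as the arm can. A call with a gripper value outside its range is refused whole. The fingers move at their own pace and stop on an object; "grip_force" is the grip in N (left out, the last holds). Time passes only in rows, so rows that do not move let the fingers close. It gives the time, the measured TCP pose, the force and the opening at its end, in the units of the state.
- bot.get_obs(): the state, without advancing time (a new reading comes with each control period).
- bot.grab_frame(name): name is "scene" or "top"; returns the picture (420x560x3 uint8, blue, green, red); there is no depth.
- bot.get_calibration(name): a dict with "fx", "fy", "cx", "cy" (pixels), "D" ([k1, k2, p1, p2, k3] as OpenCV has them; the pictures are not rectified), "R" (3x3) and "t" (3): a world point X has camera coordinates R X + t. Camera axes: x right, y down, z forward; pixel columns grow to the right and rows downward; lengths in m; the calibration is good to about 2 mm. A picture is of the moment at which its call begins. get_calibration takes no time and is no camera call.
- bot.job_done(): hands the job in, once; it reports no verdict.
Trained networks look in the newest picture that a camera, given by its name, has taken for a name from the list of things; names that differ only in an ending like _2 or _b are one class to them, and where a whole thing is asked for, a point or a joint stands for the part that bears it (a point fixed in the world has none). Each returns a list of dicts, best first, with "confidence" (0 to 1); they miss things now and then, are a little off and sometimes report something else, mostly with a low value. They report only what shows in the picture. A call takes as long as a camera call. They do not tell look-alikes from the thing itself.
- bot.boxes_of(target, camera): "rect" ([left, top, right, bottom] in pixels, round what is visible of it).
- bot.mark_of(target, camera): "centre" ([column, row] in pixels: a listed point, or the origin of a listed thing).
The state is a dict: "clock": time; "q": joint angles; "dq": joint speeds; "joint_efforts": joint torques, N m; "ee_pos": TCP position; "tool_rot": TCP orientation; "force": force on the tool from outside, world axes, zero at the start; "moment": the same for the moment, N m; "finger_gap": finger opening in m.
Only numpy, scipy, OpenCV 4.12 (cv2) and the standard library are available. Lean on these libraries where they do the work, as an engineer would, in place of code of your own. Each camera call takes 0.05 s, during which the arm holds its last target. There are 200 camera calls.

TASK

Fetch the steel lathe chuck from the back of the narrow wooden tool stall: first stand the mallet and the pepper mill, which block the way to it, aside upright on the black rubber mat, then set the chuck down, jaws up, in the middle of the round cork pad on the square wooden stand. Only then put the mallet and the mill back upright in the stall, each exactly where it stood at the start. Do not drop any of the three or tip it over, and leave the bowl, the gouge and the tin alone.

Things in the scene. Friction and masses are not known exactly. Their poses are not given: they have to be found in the camera images.
- mallet_center (a point): Carver's mallet of mid-brown turned wood, 172 mm tall, 0.3 kg, standing handle up: barrel head 60 mm across up to 70 mm above the foot, round handle 28 mm across from 78 to 155 mm, rounded end above (32 mm). Point: on its axis, half-way up, 86 mm above the foot; z up. Starts in either of the stall's two front places.
- mill_center (a point): Pepper mill of pale turned wood, 170 mm tall, 0.25 kg, standing: foot and belly 54 mm across up to 50 mm, tapering to a straight round neck 36 mm across from 85 to 150 mm above the foot, small steel ball knob (16 mm) on top. Point: on its axis, half-way up, 85 mm above the foot; z up. Starts in the other front place.
- chuck_center (a point): Four-jaw lathe chuck, bare steel, about 0.6 kg: round body 58 mm across, 38 mm high, to grip; four dark jaws on top within 25 mm of the axis, 52 mm tall in all. Point: on its axis, half-way up, 26 mm above the foot; z up. Starts at the stall's last place. Fingers fit only in front of and behind it, along the stall: 17 mm to each side wall, 39 mm to the end wall.
- stall: Fixed plywood lane, open at the top and at the -x end (towards the robot), 264 (x) by 116 mm (y) outside. Floor 12 mm thick, 92 mm wide; side walls and an end wall at +x, 12 mm thick, tops 45 mm above the bench. Origin: centre of its underside, on the bench. Three places, marked by dark 44 mm discs, on its centre line at x = -88, -16 and 52 mm; things start within 3 mm of them.
- mat: Fixed black rubber mat, 240 mm (its x) by 140 mm (its y), 6 mm thick, beside the stall on either side: the side area, with room for both mallet and mill. Origin at the centre of its underside, on the bench.
- stand: Fixed pale wooden stand, 120 x 120 mm, 20 mm high, with a flush round cork pad 76 mm across in the middle of its top, on the other side of the stall from the mat. Origin at the centre of its underside, on the bench, z up.
- bowl: Bystander: turned wooden bowl, 110 mm across, 50 mm high. Origin at the centre of its underside.
- gouge: Bystander: turning gouge with dark wooden handle, lying flat, 365 mm long, 26 mm thick. Origin under its handle on the bench, 140 mm from the handle's end; x runs towards the steel tip.
- tin: Bystander: closed plain metal tin, 72 mm across, 60 mm high. Origin at the centre of its underside.
Things that resemble listed ones, but are neither listed nor needed, are in the scene too. Leave any blue or pink look-alike of the part that bears mill_center alone. What is shaped like the part that bears chuck_center but blue is not meant.

How it is judged:
By the outcome, as a careful person would: the job done as asked, in the order asked, and still so for the second after the job is handed in, with the robot touching nothing.
It also fails if it takes over 144 s, if anything falls off the work surface, if the arm or the gripper's body presses on something with over 40 N, if the wrist force passes 120 N, or if a joint passes its speed limit or range.

## Working session

There is one attempt and no reset: what is moved stays moved. The work goes in short steps, Python scripts to look and compute and a tool call to move; the robot and the scene stay as the last step left them, time stands still between calls to the robot, and variables do not carry over. Pictures are saved under pics/ and viewed, about 12 in all and at most 16, crops included, and the job is handed in when it is done.

Besides the shell and the picture viewer there is one more tool, called after "Request:" as name(argument=value, ...), one argument or row to a line, values as JSON. carry_out: Moves the arm, as the interface text tells. Its arguments: {"type":"object","properties":{"series":{"type":"array"},"grip_force":{"type":"number"}},"required":["series"]}

```bash
mkdir -p pics; cat > h.py <<'E'
import numpy as np, cv2
from cell import bot
def cal(n):
    c=bot.get_calibration(n); K=np.array([[c['fx'],0,c['cx']],[0,c['fy'],c['cy']],[0,0,1.]])
    return K,np.array(c['D'],float),np.array(c['R'],float),np.array(c['t'],float)
def ray(n,px):
    K,D,R,t=cal(n); u=cv2.undistortPoints(np.array([[px]],float),K,D)[0,0]
    d=R.T@np.array([u[0],u[1],1]); return -R.T@t,d
def at_z(n,px,z):
    o,d=ray(n,px); return o+d*(z-o[2])/d[2]
def tri(pa,pb):
    A=np.zeros((3,3));b=np.zeros(3);rs=[ray('scene',pa),ray('top',pb)]
    for o,d in rs:
        d=d/np.linalg.norm(d);P=np.eye(3)-np.outer(d,d);A+=P;b+=P@o
    x=np.linalg.solve(A,b)
    return x,[np.linalg.norm(np.cross(x-o,d/np.linalg.norm(d))) for o,d in rs]
def proj(n,X):
    K,D,R,t=cal(n); return cv2.projectPoints(np.array(X,float).reshape(-1,1,3),cv2.Rodrigues(R)[0],t,K,D)[0].reshape(-1,2)
E
python3 - <<'E'
from h import *
np.set_printoptions(precision=4,suppress=True)
for c in ['scene','top']:
    im=bot.grab_frame(c); cv2.imwrite(f'pics/{c}0.png',im)
    print(c,'cam',-cal(c)[2].T@cal(c)[3])
    for t,z in [('mallet_center',.098),('mill_center',.097),('chuck_center',.038),('stall',0),('mat',0),('stand',0),('bowl',0),('tin',0),('gouge',0)]:
        print(t,[(round(d['confidence'],2),np.round(d['centre'],1).tolist(),at_z(c,d['centre'],z)[:2].round(4).tolist()) for d in bot.mark_of(t,c)])
print(bot.get_obs())
E
```

```text
scene cam [ 1.2528 -0.6206  0.6724]
mallet_center [(0.62, [317.6, 189.0], [0.5361, 0.0239])]
mill_center [(0.92, [302.5, 181.9], [0.4845, 0.0174]), (0.9, [264.4, 166.5], [0.3565, -0.0123]), (0.83, [290.4, 161.6], [0.3767, 0.0616]), (0.71, [383.7, 185.0], [0.6211, 0.1712])]
chuck_center [(0.85, [386.5, 259.9], [0.7823, 0.0143]), (0.73, [331.0, 225.9], [0.6135, 0.0034])]
stall [(0.74, [318.0, 227.6], [0.5606, 0.0093]), (0.53, [384.6, 187.8], [0.5273, 0.2946])]
mat [(0.73, [383.3, 187.3], [0.523, 0.2937])]
stand []
bowl [(0.64, [316.6, 225.3], [0.5508, 0.013]), (0.61, [425.3, 238.6], [0.7566, 0.1904])]
tin [(0.61, [129.2, 329.9], [0.5981, -0.506])]
gouge [(0.74, [320.7, 311.2], [0.7839, -0.1751]), (0.54, [208.2, 254.7], [0.4873, -0.269])]
top cam [ 0.4409 -0.1049  1.2688]
mallet_center [(0.9, [232.6, 221.0], [0.5241, 0.0198])]
mill_center [(0.91, [229.2, 238.2], [0.4791, 0.0275]), (0.87, [238.6, 288.6], [0.3496, -0.0004]), (0.86, [209.2, 284.3], [0.3589, 0.076])]
chuck_center [(0.58, [236.4, 131.2], [0.7812, 0.0234])]
stall [(0.83, [238.9, 213.7], [0.5521, 0.0129])]
mat [(0.93, [136.1, 220.9], [0.5257, 0.3073])]
stand [(0.62, [340.4, 236.5], [0.493, -0.2749]), (0.26, [137.0, 219.2], [0.5306, 0.3049])]
bowl [(0.58, [177.7, 143.4], [0.7531, 0.197])]
tin [(0.82, [419.1, 198.8], [0.6045, -0.5014])]
gouge [(0.88, [308.9, 133.3], [0.7892, -0.1826]), (0.26, [340.1, 241.8], [0.478, -0.2742])]
{'clock': 1.0, 'q': array([-65.6546,  15.1193,  91.9036,   0.0009,  72.9778,  -2.1161]), 'dq': array([-0.0152, -0.0778,  0.0758,  0.0074, -0.0709, -0.0987]), 'joint_efforts': array([  0.0008, -51.508 , -36.7736,  -0.0001,   0.0006,   0.    ]), 'ee_pos': array([ 0.3008, -0.6043,  0.2313]), 'tool_rot': array([129.0081,  89.9989,  65.4693]), 'force': array([-0.1575, -0.5859, -0.7758]), 'moment': array([-0.0398, -0.0163, -0.0214]), 'finger_gap': 0.08563282274676307}
```

View pics/scene0.png

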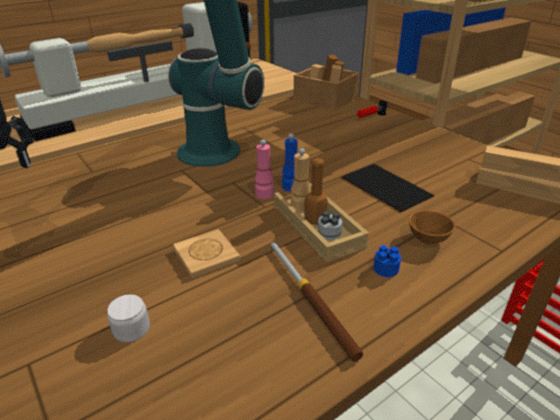

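View pics/top0.png

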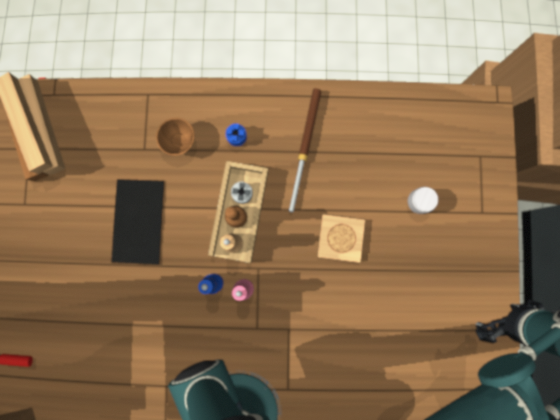

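The stall (top view around 238,213) holds the mill in front (229,240), the mallet in the middle (235,215) and the chuck at the back (241,191). The mat is on the left (138,221) and the stand on the right (342,237). The pink and blue mills and the blue chuck are the decoys. Next I'll take zoomed crops for precision.

```bash
python3 - <<'E'
from h import *
np.set_printoptions(precision=4,suppress=True)
s=cv2.imread('pics/scene0.png');t=cv2.imread('pics/top0.png')
a=cv2.resize(t[150:275,195:285],None,fx=4.4,fy=4.4,interpolation=cv2.INTER_CUBIC)  # 396x550
b=cv2.resize(t[205:272,308:378],None,fx=5.6,fy=5.6,interpolation=cv2.INTER_CUBIC)
c=np.zeros((550,800,3),np.uint8); c[:,:396]=a; c[:b.shape[0],400:400+b.shape[1]]=b
cv2.imwrite('pics/c1.png',c)
cv2.imwrite('pics/c2.png',cv2.resize(s[125:265,255:400],None,fx=4.2,fy=4.2,interpolation=cv2.INTER_CUBIC))
for n in ['mallet_center','mill_center','chuck_center','stall','stand']:
    print(n,[[ (round(d['confidence'],2),d['rect']) for d in bot.boxes_of(n,c)] for c in ('scene','top')])
print(tri([317.6,189],[232.6,221]),tri([302.5,181.9],[229.2,238.2]))
E
```

```text
mallet_center [[(0.95, [305.9, 159.0, 325.0, 226.4]), (0.42, [174.4, 229.6, 241.8, 279.4])], [(0.97, [225.2, 206.5, 245.6, 226.7])]]
mill_center [[(0.96, [253.9, 137.1, 278.5, 199.6]), (0.95, [283.6, 138.8, 298.8, 191.2]), (0.66, [291.7, 151.4, 309.9, 213.6])], [(0.89, [221.2, 228.7, 242.5, 250.9]), (0.87, [198.8, 273.3, 222.3, 294.8]), (0.68, [235.1, 278.6, 252.0, 299.6])]]
chuck_center [[(0.85, [319.9, 212.6, 342.5, 243.4]), (0.78, [371.9, 243.0, 402.8, 280.0]), (0.37, [290.1, 151.4, 311.2, 214.7])], [(0.96, [225.6, 123.7, 242.8, 145.4]), (0.8, [232.8, 179.8, 251.1, 205.9]), (0.43, [209.5, 163.4, 266.7, 260.3])]]
stall [[(0.89, [276.3, 194.6, 368.4, 259.8])], [(0.69, [209.7, 162.3, 269.1, 263.7])]]
stand [[(0.57, [176.8, 230.3, 240.4, 280.0])], [(0.97, [316.5, 213.5, 365.0, 260.6]), (0.55, [205.8, 163.3, 266.6, 260.8])]]
(array([0.5277, 0.0245, 0.0931]), [np.float64(0.0052664640651130705), np.float64(0.005266464065113038)]) (array([0.4778, 0.0261, 0.0912]), [np.float64(0.00247711422410725), np.float64(0.0024771142241072387)])
```

View pics/c1.png

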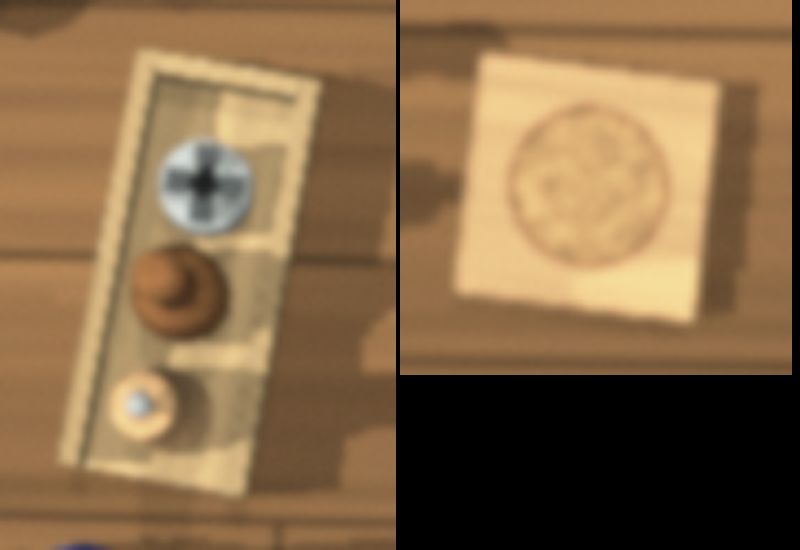

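View pics/c2.png

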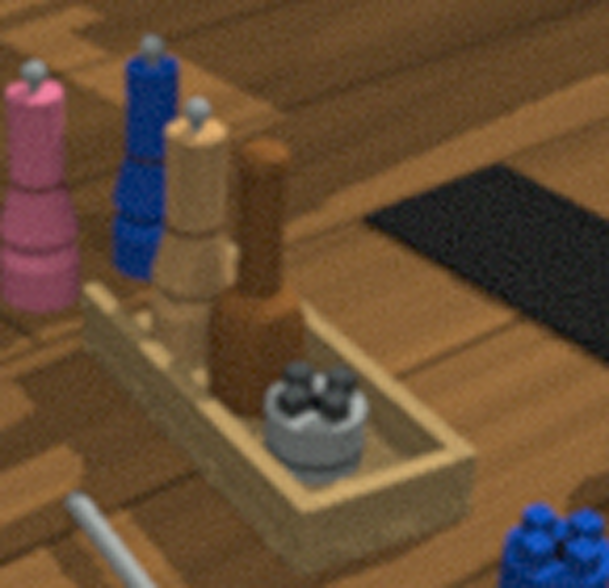

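```bash
cat > fit.py <<'E'
from h import *
from scipy.optimize import least_squares
np.set_printoptions(precision=4,suppress=True)
T=lambda u,v:[195+(u+.5)/4.4-.5,150+(v+.5)/4.4-.5]
S=lambda u,v:[255+(u+.5)/4.2-.5,125+(v+.5)/4.2-.5]
B=lambda u,v:[308+(u-400+.5)/5.6-.5,205+(v+.5)/5.6-.5]
a,b=.132,.058
top=[((a,b,.045),T(138,50)),((a,-b,.045),T(322,78)),((-a,-b,.045),T(246,496)),((-a,b,.045),T(60,463))]
sc=[((-a,-b,.045),S(85,288)),((a,-b,.045),S(305,508)),((a,b,.045),S(472,450)),((a,-b,0),S(305,572)),((a,b,0),S(470,512))]
def W(p,L): 
    c,s=np.cos(p[2]),np.sin(p[2]); return [(p[0]+c*x-s*y,p[1]+s*x+c*y,z) for x,y,z in L]
def f(p,sets): return np.concatenate([(proj(n,W(p,[l for l,_ in q]))-[m for _,m in q]).ravel() for n,q in sets])
for sets in ([('top',top)],[('scene',sc)],[('top',top),('scene',sc)]):
    r=least_squares(f,[.55,.013,-.1],args=(sets,)); print('stall',r.x[:2],np.degrees(r.x[2]),f(r.x,sets))
p=r.x; print('places',np.array(W(p,[(x,0,0) for x in(-.088,-.016,.052)]))[:,:2])
h=.06; st=[((h,h,.02),B(482,55)),((h,-h,.02),B(722,82)),((-h,-h,.02),B(694,323)),((-h,h,.02),B(454,293))]
r=least_squares(f,[.49,-.275,-.1],args=([('top',st)],)); print('stand',r.x[:2],np.degrees(r.x[2]),r.fun, 'cork',at_z('top',B(588,186),.02))
for n,z,t,s in [('millknob',.174,T(142,405),S(197,112)),('mallettop',.168,T(162,276),S(265,158)),('chuckjaw',.060,T(204,185),S(319,390))]:
    print(n,at_z('top',t,z)[:2],at_z('scene',s,z)[:2],tri(s,t))
print('mallethead',at_z('top',T(178,293),.079),'chuckbody',at_z('top',T(205,187),.048))
print('mat',at_z('top',[137.8,221.5],.006))
E
python3 fit.py
```

```text
stall [0.5558 0.0111] -8.771943711792582 [ 0.2355 -0.4034 -0.3681  0.2193 -0.0653  0.0797  0.197   0.0995]
stall [0.5516 0.0156] -8.990903610536051 [-0.8062 -0.9061 -0.1008  0.2602  1.6935 -0.3232 -1.1071  0.3674  0.2526
 -0.045 ]
stall [0.5541 0.0126] -8.715277386874291 [-0.3716  0.2043 -0.9648  0.7889 -0.58    0.6883 -0.3258  0.7461 -1.3072
 -0.0502 -0.0295  1.3101  1.7421  0.5143 -1.0409  1.4385  0.2947  0.8115]
places [[0.4672 0.0259]
 [0.5383 0.015 ]
 [0.6055 0.0047]]
stand [ 0.4877 -0.2746] -6.04310415333793 [ 0.0405 -0.3191 -0.2175  0.1524  0.1492  0.0379  0.0261  0.1277] cork [ 0.4886 -0.2744  0.02  ]
millknob [0.4681 0.0242] [0.4666 0.0267] (array([0.4684, 0.0245, 0.1753]), [np.float64(0.0005836439876520583), np.float64(0.0005836439876520459)])
mallettop [0.5404 0.0158] [0.5276 0.028 ] (array([0.5401, 0.0156, 0.177 ]), [np.float64(0.0009198132664404062), np.float64(0.0009198132664405131)])
chuckjaw [0.6069 0.0034] [0.6091 0.0043] (array([0.6077, 0.0043, 0.0591]), [np.float64(0.0010061237825465794), np.float64(0.001006123782546632)])
mallethead [0.5383 0.0156 0.079 ] chuckbody [0.6073 0.0038 0.048 ]
mat [0.5237 0.3003 0.006 ]
```

```bash
cat > go.py <<'E'
import sys
from h import *
from scipy.spatial.transform import Rotation as Ro
np.set_printoptions(precision=4,suppress=True)
def st():
    o=bot.get_obs(); R=Ro.from_euler('xyz',o['tool_rot'],degrees=True).as_matrix(); return o,R
def plan(x,y,z,yaw=None):
    o,R=st(); d=np.array([x,y,z])-o['ee_pos']; print('t',round(o['clock'],2),'pos',o['ee_pos'],'xaxis',R[:,0],'open yaw',np.degrees(np.arctan2(R[1,2],R[0,2])).round(2),'q',o['q'].round(1),'F',o['force'].round(1),'gap',round(o['finger_gap'],4))
    r=0
    if yaw is not None:
        # roll about tool x (down): world yaw decreases
        cur=np.degrees(np.arctan2(R[1,2],R[0,2])); r=-((yaw-cur+90)%180-90)
    print('roll',round(r,2),'(alt',round(r-np.sign(r)*180,2),') shift AFTER roll cm',(100*(R@Ro.from_euler('x',r,degrees=True).as_matrix()).T@d).round(2),' before roll',(100*R.T@d).round(2))
if __name__=='__main__': plan(*map(float,sys.argv[1:]))
E
python3 go.py .468 .0245 .26 81.2
```

```text
t 1.5 pos [ 0.3008 -0.6043  0.2313] xaxis [-0. -0. -1.] open yaw -63.54 q [-65.7  15.1  91.9  -0.   73.   -2.1] F [-0.  -1.2  1.2] gap 0.0855
roll 35.26 (alt -144.74 ) shift AFTER roll cm [ -2.87   6.91 -64.7 ]  before roll [ -2.87  42.99 -48.84]
```

Request:
carry_out(
  series=[0, -0.6, 0, 0, 7.05, 0, -0.6, 0, 0, 7.05, 0, -0.6, 0, 0, 7.05, 0, -0.6, 0, 0, 7.05, 0, -0.6, 0, 0, 7.05, 0, 0, 0.5, -4.6, 0, 0, 0, 0.5, -4.6, 0, 0, 0, 0.5, -4.6, 0, 0, 0, 0.5, -4.6, 0, 0, 0, 0.5, -4.6, 0],
  grip_force=40,
)

```text
clock: 2.5
ee_pos: [0.3665, -0.3815, 0.2608]
tool_rot: [23.8, 89.9, -77.0]
force: [1.3, -1.0, 1.3]
finger_gap: 0.0856
```

Request:
carry_out(
  series=[0, 0, 0.5, -4.6, 0, 0, 0, 0.5, -4.6, 0, 0, 0, 0.5, -4.6, 0, 0, 0, 0.5, -4.6, 0, 0, 0, 0.5, -4.6, 0, 0, 0, 0.5, -4.6, 0, 0, 0, 0.5, -4.6, 0, 0, 0, 0.5, -4.6, 0, 0, 0, 0, 0, 0],
)

```text
clock: 3.4
ee_pos: [0.4783, -0.0083, 0.2635]
tool_rot: [89.3, 89.4, -11.4]
force: [-0.3, -1.1, 0.8]
finger_gap: 0.0856
```

```bash
python3 go.py .468 .0245 .21 81.2
```

```text
t 3.4 pos [ 0.4783 -0.0083  0.2635] xaxis [ 0.0105 -0.0021 -0.9999] open yaw -100.65 q [ -3.9  -8.2 113.1  -0.1  74.4  96.7] F [-0.3 -1.1  0.8] gap 0.0856
roll -1.85 (alt 178.15 ) shift AFTER roll cm [ 5.33 -1.58 -3.08]  before roll [ 5.33 -1.67 -3.03]
```

Request:
carry_out(
  series=[0, 0, -0.4, -0.75, -1.85, 0, 0, -0.4, -0.75, 0, 0, 0, -0.4, -0.75, 0, 0, 0, -0.4, -0.75, 0, 0, 0, 0, 0, 0, 0, 0, 0, 0, 0],
)

```text
clock: 4.0
ee_pos: [0.4653, 0.024, 0.2634]
tool_rot: [80.5, 89.4, -18.3]
force: [-0.1, -0.8, -0.3]
finger_gap: 0.0855
```

```bash
python3 go.py .468 .0245 .21 81.2
```

```text
t 4.0 pos [0.4653 0.024  0.2634] xaxis [ 0.0103 -0.0034 -0.9999] open yaw -98.77 q [  0.   -9.6 114.4  -0.2  74.7  98.8] F [-0.1 -0.8 -0.3] gap 0.0855
roll 0.03 (alt -179.97 ) shift AFTER roll cm [ 5.34  0.2  -0.1 ]  before roll [ 5.34  0.2  -0.1 ]
```

Request:
carry_out(
  series=[0, 2, 0, 0, 0, 0, 2, 0, 0, 0, 0, 2, 0, 0, 0, 0, 2, 0, 0, 0, 0, 2, 0, 0, 0, 0, 1.5, 0.1, 0, 0, 0, 1, 0, 0, 0, 0, 0.8, 0, 0, 0, 0, 0.5, 0, 0, 0, 0, 0, 0, 0, 0],
)

```text
clock: 5.0
ee_pos: [0.4709, 0.0181, 0.1229]
tool_rot: [81.5, 89.0, -17.7]
force: [-0.2, 0.9, 0.3]
finger_gap: 0.0854
```

```bash
python3 go.py .468 .0245 .121 81.2; python3 -c "
from h import *
s=bot.grab_frame('scene');t=bot.grab_frame('top')
a=cv2.resize(t[150:275,195:285],None,fx=4.4,fy=4.4,interpolation=cv2.INTER_CUBIC)
b=cv2.resize(s[110:250,240:340],None,fx=3.9,fy=3.9,interpolation=cv2.INTER_CUBIC)
c=np.zeros((550,790,3),np.uint8); c[:,:396]=a; c[:b.shape[0],400:400+b.shape[1]]=b[:550]
cv2.imwrite('pics/c3.png',c)"
```

```text
t 5.0 pos [0.4709 0.0181 0.1229] xaxis [ 0.0168 -0.0054 -0.9998] open yaw -99.22 q [ -0.6  -2.2 123.2  -0.3  58.   98.8] F [-0.2  0.9  0.3] gap 0.0854
roll -0.42 (alt 179.58 ) shift AFTER roll cm [ 0.18 -0.39 -0.59]  before roll [ 0.18 -0.39 -0.58]
```

View pics/c3.png

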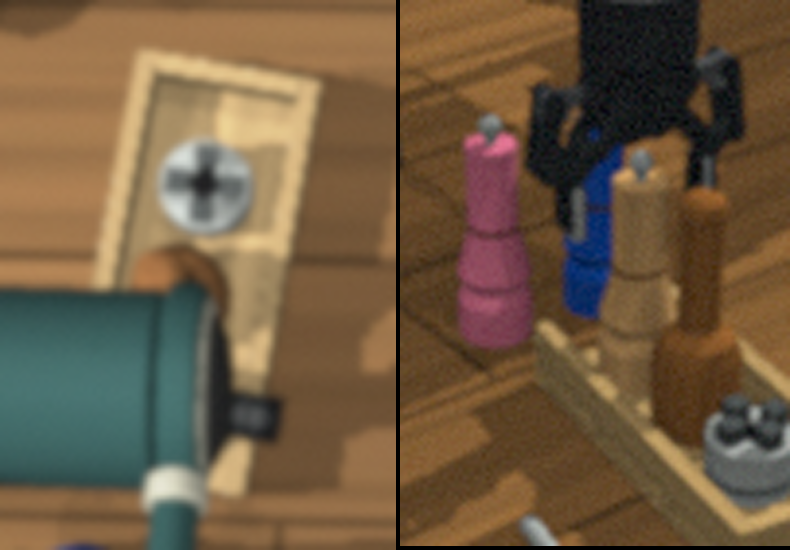

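The fingers straddle the mill neck, with the mill (640,220 in the right crop) between them. I'll centre up, then close.

Request:
carry_out(
  series=[0, 0, -0.2, -0.3, -0.4, 0, 0, -0.2, -0.25, 0, 0, 0, 0, 0, 0, 0, 0, 0, 0, 0],
)

```text
clock: 5.5
ee_pos: [0.47, 0.0251, 0.1261]
tool_rot: [85.9, 88.7, -12.9]
force: [0.1, -0.9, 0.1]
finger_gap: 0.0852
```

```bash
python3 go.py .468 .0245 .121 81.2
```

```text
t 5.5 pos [0.47   0.0251 0.1261] xaxis [ 0.0229 -0.0052 -0.9997] open yaw -98.75 q [  0.3  -2.7 123.3  -0.4  58.1  99.2] F [ 0.1 -0.9  0.1] gap 0.0852
roll 0.05 (alt -179.95 ) shift AFTER roll cm [ 0.5  -0.2   0.09]  before roll [ 0.5  -0.2   0.09]
```

Request:
carry_out(
  series=[0, 0.1, -0.05, 0, 0, 0, 0.1, -0.05, 0, 0, 0, 0.1, -0.05, 0, 0, 0, 0, 0, 0, 0, 0, 0, 0, 0, 0],
)

```text
clock: 6.0
ee_pos: [0.4685, 0.0254, 0.123]
tool_rot: [85.9, 88.6, -12.8]
force: [0.2, 0.0, -0.4]
finger_gap: 0.0852
```

```bash
python3 go.py .468 .0245 .121 81.2
```

```text
t 6.0 pos [0.4685 0.0254 0.123 ] xaxis [ 0.0233 -0.0053 -0.9997] open yaw -98.74 q [  0.3  -2.7 123.7  -0.4  57.7  99.2] F [ 0.2  0.  -0.4] gap 0.0852
roll 0.06 (alt -179.94 ) shift AFTER roll cm [ 0.2  -0.04  0.09]  before roll [ 0.2  -0.04  0.09]
```

Request:
carry_out(
  series=[0, 0, 0, 0, 0, 0, 0, 0, 0, 0, 0, 0, 0, 0, 0, 0, 0, 0, 0, 0, 0, 0, 0, 0, 0],
)

```text
clock: 6.5
ee_pos: [0.4685, 0.0252, 0.1229]
tool_rot: [85.8, 88.6, -13.0]
force: [0.2, -0.3, 0.3]
finger_gap: 0.0852
```

```bash
python3 go.py .468 .0245 .121 81.2
```

```text
t 6.5 pos [0.4685 0.0252 0.1229] xaxis [ 0.0231 -0.0053 -0.9997] open yaw -98.75 q [  0.3  -2.7 123.7  -0.4  57.7  99.2] F [ 0.2 -0.3  0.3] gap 0.0852
roll 0.05 (alt -179.95 ) shift AFTER roll cm [ 0.19 -0.05  0.08]  before roll [ 0.19 -0.05  0.08]
```

Request:
carry_out(
  series=[255, 0, 0, 0.05, 0, 255, 0, 0, 0, 0, 255, 0, 0, 0, 0, 255, 0, 0, 0, 0, 255, 0, 0, 0, 0, 255, 0, 0, 0, 0, 255, 0, 0, 0, 0, 255, 0, 0, 0, 0],
  grip_force=40,
)

```text
clock: 7.3
ee_pos: [0.4687, 0.0247, 0.1231]
tool_rot: [86.0, 88.6, -12.8]
force: [0.2, -0.1, -0.2]
finger_gap: 0.0342
```

```bash
python3 go.py .468 .0245 .121 81.2
```

```text
t 7.3 pos [0.4687 0.0247 0.1231] xaxis [ 0.0237 -0.0054 -0.9997] open yaw -98.75 q [  0.2  -2.7 123.7  -0.4  57.7  99.1] F [ 0.2 -0.1 -0.2] gap 0.0342
roll 0.05 (alt -179.95 ) shift AFTER roll cm [ 0.21 -0.07  0.03]  before roll [ 0.21 -0.07  0.03]
```

Request:
carry_out(
  series=[255, -0.5, 0, 0, 0, 255, -1, 0, 0, 0, 255, -1.5, 0, 0, 0, 255, -1.5, 0, 0, 0, 255, -1.5, 0, 0, 0, 255, -1.5, 0, 0, 0, 255, -1, 0, 0, 0, 255, -0.5, 0, 0, 0, 255, 0, 0, 0, 0],
)

```text
clock: 8.2
ee_pos: [0.4639, 0.0253, 0.2179]
tool_rot: [83.1, 88.9, -15.6]
force: [0.8, -0.5, -2.8]
finger_gap: 0.0342
```

```bash
python3 go.py .468 .300 .205
```

```text
t 8.2 pos [0.4639 0.0253 0.2179] xaxis [ 0.0189 -0.0053 -0.9998] open yaw -98.74 q [  0.3  -8.4 118.2  -0.3  69.2  99.1] F [ 0.8 -0.5 -2.8] gap 0.0342
roll 0 (alt 0 ) shift AFTER roll cm [  1.15  -3.79 -27.21]  before roll [  1.15  -3.79 -27.21]
```

Request:
carry_out(
  series=[255, 0, -0.2, -1.5, 0, 255, 0, -0.4, -3, 0, 255, 0, -0.4, -3, 0, 255, 0, -0.5, -3, 0, 255, 0, -0.5, -3, 0, 255, 0, -0.5, -3, 0, 255, 0, -0.5, -3, 0, 255, 0, -0.4, -3, 0, 255, 0, -0.3, -2, 0, 255, 0, -0.2, -1, 0],
)

```text
clock: 9.2
ee_pos: [0.46, 0.2897, 0.2071]
tool_rot: [39.8, 89.2, -59.2]
force: [0.3, -0.3, -2.7]
finger_gap: 0.035
```

Request:
carry_out(
  series=[255, 0, 0, 0, 0, 255, 0, 0, 0, 0],
)

```text
clock: 9.4
ee_pos: [0.4591, 0.2897, 0.2054]
tool_rot: [26.1, 89.2, -72.8]
force: [0.3, -0.1, -2.2]
finger_gap: 0.0343
```

```bash
python3 go.py .468 .300 .1171
```

```text
t 9.4 pos [0.4591 0.2897 0.2054] xaxis [ 0.0042 -0.0135 -0.9999] open yaw -98.88 q [ 30.1   2.  109.7  -0.8  68.5 129.3] F [ 0.3 -0.1 -2.2] gap 0.0343
roll 0 (alt 0 ) shift AFTER roll cm [ 8.82  0.67 -1.26]  before roll [ 8.82  0.67 -1.26]
```

Request:
carry_out(
  series=[255, 1, 0, -0.3, 0, 255, 1.5, 0, -0.3, 0, 255, 1.5, 0, -0.3, 0, 255, 1.5, 0, 0, 0, 255, 1, 0, 0, 0, 255, 0.5, 0, 0, 0, 255, 0, 0, 0, 0, 255, 0, 0, 0, 0],
)

```text
clock: 10.2
ee_pos: [0.4602, 0.2922, 0.1271]
tool_rot: [12.3, 89.0, -87.0]
force: [-0.1, -0.4, -2.2]
finger_gap: 0.0344
```

```bash
python3 go.py .468 .300 .1171
```

```text
t 10.2 pos [0.4602 0.2922 0.1271] xaxis [ 0.0009 -0.0168 -0.9999] open yaw -99.26 q [ 30.3   6.6 113.6  -1.   60.3 130.1] F [-0.1 -0.4 -2.2] gap 0.0344
roll 0 (alt 0 ) shift AFTER roll cm [ 0.99  0.64 -0.91]  before roll [ 0.99  0.64 -0.91]
```

Request:
carry_out(
  series=[255, 0.3, 0, 0, 0, 255, 0.3, 0, 0, 0, 255, 0.2, 0, 0, 0, 255, 0.1, 0, 0, 0, 255, 0, 0, 0, 0],
)

```text
clock: 10.7
ee_pos: [0.4618, 0.293, 0.1199]
tool_rot: [28.3, 89.1, -71.0]
force: [0.6, 0.9, -2.1]
finger_gap: 0.0343
```

Request:
carry_out(
  series=[255, 0.1, 0, 0, 0, 255, 0, 0, 0, 0],
)

```text
clock: 10.9
ee_pos: [0.462, 0.2931, 0.119]
tool_rot: [30.2, 89.1, -69.1]
force: [0.1, 0.0, -2.1]
finger_gap: 0.0344
```

Request:
carry_out(
  series=[255, 0.15, 0, 0, 0, 255, 0, 0, 0, 0],
)

```text
clock: 11.1
ee_pos: [0.4622, 0.2933, 0.1177]
tool_rot: [32.6, 89.1, -66.7]
force: [0.2, 0.6, -1.7]
finger_gap: 0.0346
```

Request:
carry_out(
  series=[255, 0.1, 0, 0, 0, 255, 0, 0, 0, 0],
)

```text
clock: 11.3
ee_pos: [0.4627, 0.2935, 0.1177]
tool_rot: [36.5, 89.1, -62.8]
force: [0.0, -0.4, -2.5]
finger_gap: 0.0341
```

Request:
carry_out(
  series=[255, 0.15, 0, 0, 0, 255, 0.1, 0, 0, 0],
)

```text
clock: 11.5
ee_pos: [0.4634, 0.2936, 0.1175]
tool_rot: [40.6, 89.1, -58.6]
force: [-2.7, -1.4, 5.6]
finger_gap: 0.0346
```

Request:
carry_out(
  series=[255, 0.1, 0, 0, 0, 255, 0.05, 0, 0, 0],
)

```text
clock: 11.7
ee_pos: [0.4633, 0.2936, 0.1175]
tool_rot: [39.4, 89.1, -59.8]
force: [-1.8, -1.4, 1.1]
finger_gap: 0.0345
```

Request:
carry_out(
  series=[0, 0, 0, 0, 0, 0, 0, 0, 0, 0, 0, 0, 0, 0, 0, 0, 0, 0, 0, 0, 0, 0, 0, 0, 0, 0, 0, 0, 0, 0],
)

```text
clock: 12.3
ee_pos: [0.4643, 0.2941, 0.1172]
tool_rot: [48.0, 89.1, -51.3]
force: [0.1, -0.1, 0.1]
finger_gap: 0.0854
```

Request:
carry_out(
  series=[0, -0.5, 0, 0, 0, 0, -1, 0, 0, 0, 0, -2, 0, 0, 0, 0, -2, 0, 0, 0, 0, -2, 0, 0, 0, 0, -2, 0, 0, 0, 0, -1, 0, 0, 0, 0, -0.5, 0, 0, 0],
)

```text
clock: 13.1
ee_pos: [0.4629, 0.2954, 0.235]
tool_rot: [49.7, 89.1, -49.6]
force: [0.0, 0.5, 0.1]
finger_gap: 0.0853
```

```bash
python3 go.py .5398 .0155 .24 81.2;python3 -c "
from h import *
cv2.imwrite('pics/s1.png',cv2.resize(bot.grab_frame('scene')[90:300,200:480],None,fx=2.8,fy=2.8))"
```

```text
t 13.1 pos [0.4629 0.2954 0.235 ] xaxis [ 0.0102 -0.012  -0.9999] open yaw -99.25 q [ 30.5   1.3 107.2  -0.9  71.3 130.1] F [0.  0.5 0.1] gap 0.0853
roll -0.45 (alt 179.55 ) shift AFTER roll cm [-0.09 11.89 26.48]  before roll [-0.09 12.09 26.39]
```

View pics/s1.png

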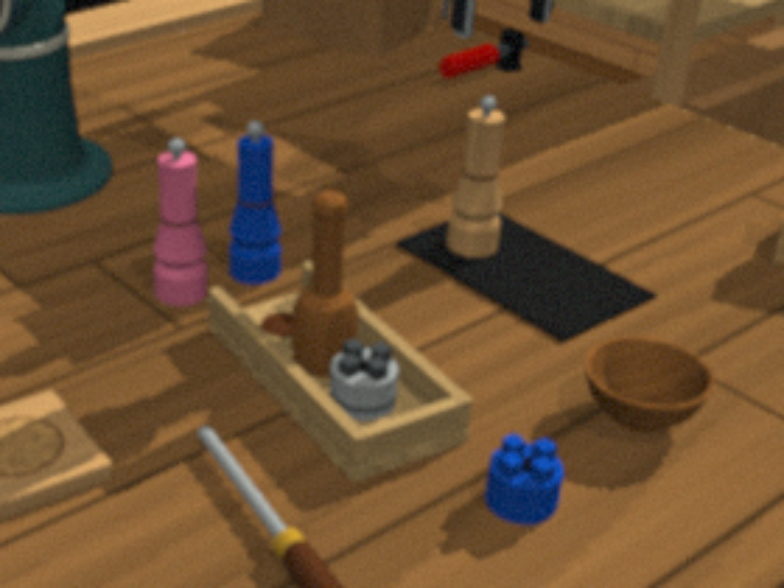

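The mill stands upright on the mat (480,215). Now the mallet.

Request:
carry_out(
  series=[0, -0.5, 0.6, 1.3, 0, 0, 0, 1.3, 3, 0, 0, 0, 1.4, 3, 0, 0, 0, 1.4, 3, 0, 0, 0, 1.4, 3, 0, 0, 0, 1.4, 3, 0, 0, 0, 1.4, 3, 0, 0, 0, 1.2, 3, 0, 0, 0, 0.7, 2, 0, 0, 0, 0.3, 0.7, 0],
)

```text
clock: 14.15
ee_pos: [0.5298, 0.0134, 0.2371]
tool_rot: [-2.1, 89.0, -101.1]
force: [0.7, -0.2, 0.5]
finger_gap: 0.0857
```

Request:
carry_out(
  series=[0, 0, 0, 0, 0, 0, 0, 0, 0, 0],
)

```text
clock: 14.35
ee_pos: [0.5288, 0.0121, 0.2358]
tool_rot: [-10.9, 88.9, -110.1]
force: [0.4, -0.2, 0.1]
finger_gap: 0.0854
```

```bash
python3 go.py .5398 .0155 .123 81.2
```

```text
t 14.35 pos [0.5288 0.0121 0.2358] xaxis [-0.0064 -0.0175 -0.9998] open yaw -99.22 q [ -0.7  -0.7 109.1  -1.1  71.9  98.8] F [ 0.4 -0.2  0.1] gap 0.0854
roll -0.42 (alt 179.58 ) shift AFTER roll cm [11.26  1.07 -0.71]  before roll [11.26  1.07 -0.72]
```

Request:
carry_out(
  series=[0, 0, 0, 0, -5, 0, 0, 0, 0, -8, 0, 0, 0, 0, -8, 0, 0, 0, 0, -8, 0, 0, 0, 0, -8, 0, 0, 0, 0, -8, 0, 0, 0, 0, -8, 0, 0, 0, 0, -8, 0, 0, 0, 0, -8, 0, 0, 0, 0, -8],
)

```text
clock: 15.35
ee_pos: [0.5248, 0.0255, 0.2336]
tool_rot: [-113.6, 89.0, -131.7]
force: [-0.5, 0.7, -0.2]
finger_gap: 0.0856
```

Request:
carry_out(
  series=[0, 0, 0, 0, -7, 0, 0, 0, 0, -4, 0, 0, 0, 0, 0, 0, 0, 0, 0, 0],
)

```text
clock: 15.75
ee_pos: [0.5233, 0.0309, 0.2329]
tool_rot: [-132.3, 89.0, -138.5]
force: [0.2, -0.2, -0.4]
finger_gap: 0.0855
```

```bash
python3 go.py .5398 .0155 .123 -8.8
```

```text
t 15.75 pos [0.5233 0.0309 0.2329] xaxis [-0.0133 -0.0118 -0.9998] open yaw -6.19 q [  1.1  -0.8 109.5  -0.7  72.    7.5] F [ 0.2 -0.2 -0.4] gap 0.0855
roll 2.61 (alt -177.39 ) shift AFTER roll cm [10.99 -1.12  1.99]  before roll [10.99 -1.21  1.94]
```

Request:
carry_out(
  series=[0, 0, -0.3, 0.5, 2.6, 0, 0, -0.3, 0.5, 0, 0, 0, -0.3, 0.5, 0, 0, 0, -0.2, 0.4, 0, 0, 0, 0, 0, 0, 0, 2, 0, 0, 0, 0, 2, 0, 0, 0, 0, 1, 0, 0, 0, 0, 0, 0, 0, 0],
)

```text
clock: 16.65
ee_pos: [0.5415, 0.0174, 0.1824]
tool_rot: [-127.9, 89.1, -136.8]
force: [-0.2, -0.7, 0.2]
finger_gap: 0.0855
```

```bash
python3 go.py .5398 .0155 .123 -8.8
```

```text
t 16.65 pos [0.5415 0.0174 0.1824] xaxis [-0.0117 -0.011  -0.9999] open yaw -8.9 q [ -0.4   3.3 110.9  -0.7  66.5   8.8] F [-0.2 -0.7  0.2] gap 0.0855
roll -0.1 (alt 179.9 ) shift AFTER roll cm [ 5.94 -0.14 -0.08]  before roll [ 5.94 -0.14 -0.08]
```

Request:
carry_out(
  series=[0, 1, -0.05, 0, 0, 0, 2, 0, 0, 0, 0, 1.5, 0, 0, 0, 0, 0.8, 0, 0, 0, 0, 0.3, 0, 0, 0, 0, 0, 0, 0, 0, 0, 0, 0, 0, 0],
)

```text
clock: 17.35
ee_pos: [0.5433, 0.0162, 0.1265]
tool_rot: [-112.8, 89.3, -121.7]
force: [-0.0, 0.4, 0.6]
finger_gap: 0.0853
```

```bash
python3 go.py .5398 .0155 .123 -8.8
```

```text
t 17.35 pos [0.5433 0.0162 0.1265] xaxis [-0.0068 -0.011  -0.9999] open yaw -8.9 q [ -0.5   6.4 113.9  -0.7  60.1   8.7] F [-0.   0.4  0.6] gap 0.0853
roll -0.1 (alt 179.9 ) shift AFTER roll cm [ 0.35 -0.11 -0.33]  before roll [ 0.35 -0.11 -0.33]
```

Request:
carry_out(
  series=[0, 0.2, -0.05, -0.2, 0, 0, 0.1, 0, -0.2, 0, 0, 0, 0, 0, 0, 0, 0, 0, 0, 0],
)

```text
clock: 17.75
ee_pos: [0.5403, 0.0163, 0.1254]
tool_rot: [-96.5, 89.3, -105.4]
force: [0.0, 0.4, -0.8]
finger_gap: 0.0854
```

```bash
python3 go.py .5395 .0155 .123 -8.8
```

```text
t 17.75 pos [0.5403 0.0163 0.1254] xaxis [-0.003  -0.011  -0.9999] open yaw -8.9 q [ -0.5   6.  114.4  -0.7  59.7   8.8] F [ 0.   0.4 -0.8] gap 0.0854
roll -0.1 (alt 179.9 ) shift AFTER roll cm [ 0.24 -0.09 -0.07]  before roll [ 0.24 -0.09 -0.07]
```

Request:
carry_out(
  series=[255, 0, 0, -0.07, 0, 255, 0, 0, 0, 0, 255, 0, 0, 0, 0, 255, 0, 0, 0, 0, 255, 0, 0, 0, 0, 255, 0, 0, 0, 0, 255, 0, 0, 0, 0, 255, 0, 0, 0, 0],
)

```text
clock: 18.55
ee_pos: [0.5392, 0.0166, 0.1259]
tool_rot: [-100.2, 89.3, -109.0]
force: [-0.5, -0.3, 0.7]
finger_gap: 0.0271
```

```bash
python3 go.py .5395 .0155 .123 -8.8
```

```text
t 18.55 pos [0.5392 0.0166 0.1259] xaxis [-0.0038 -0.0109 -0.9999] open yaw -8.89 q [ -0.5   5.9 114.5  -0.7  59.8   8.8] F [-0.5 -0.3  0.7] gap 0.0271
roll -0.09 (alt 179.91 ) shift AFTER roll cm [ 0.29 -0.1   0.05]  before roll [ 0.29 -0.1   0.05]
```

Request:
carry_out(
  series=[255, -0.5, 0, 0, 0, 255, -1, 0, 0, 0, 255, -1.5, 0, 0, 0, 255, -1.5, 0, 0, 0, 255, -1.5, 0, 0, 0, 255, -1.5, 0, 0, 0, 255, -1, 0, 0, 0, 255, -0.5, 0, 0, 0, 255, 0, 0, 0, 0],
)

```text
clock: 19.45
ee_pos: [0.5389, 0.0175, 0.2227]
tool_rot: [-101.7, 89.3, -110.6]
force: [-0.0, -1.5, -3.6]
finger_gap: 0.0273
```

```bash
python3 go.py .575 .300 .205
```

```text
t 19.45 pos [0.5389 0.0175 0.2227] xaxis [-0.0041 -0.011  -0.9999] open yaw -8.89 q [ -0.4   0.9 108.9  -0.7  70.4   8.7] F [-0.  -1.5 -3.6] gap 0.0273
roll 0 (alt 0 ) shift AFTER roll cm [ 1.44 28.49 -0.8 ]  before roll [ 1.44 28.49 -0.8 ]
```

Request:
carry_out(
  series=[255, 0, 1.5, 0, 0, 255, 0, 3, 0, 0, 255, 0, 3, 0, 0, 255, 0, 3, 0, 0, 255, 0, 3.2, 0, 0, 255, 0, 3.2, 0, 0, 255, 0, 3.2, 0, 0, 255, 0, 3, 0, 0, 255, 0, 2, 0, 0, 255, 0, 1, 0, 0],
)

```text
clock: 20.45
ee_pos: [0.575, 0.2902, 0.2086]
tool_rot: [-138.5, 88.7, -147.6]
force: [1.0, -0.2, -4.1]
finger_gap: 0.0269
```

Request:
carry_out(
  series=[255, 0, 0, 0, 0, 255, 0, 0, 0, 0],
)

```text
clock: 20.65
ee_pos: [0.5737, 0.2915, 0.2064]
tool_rot: [-139.4, 88.5, -148.3]
force: [-0.3, -0.0, -4.0]
finger_gap: 0.0272
```

```bash
python3 go.py .583 .297 .1199 -8.9
```

```text
t 20.65 pos [0.5737 0.2915 0.2064] xaxis [-0.0225 -0.0139 -0.9997] open yaw -8.95 q [24.8 13.6 96.4 -0.2 71.5 33.8] F [-0.3 -0.  -4. ] gap 0.0272
roll -0.05 (alt 179.95 ) shift AFTER roll cm [8.62 0.83 1.01]  before roll [8.62 0.83 1.01]
```

Request:
carry_out(
  series=[255, 1, 0.1, 0.4, 0, 255, 1.5, 0.1, 0.4, 0, 255, 1.5, 0.1, 0.4, 0, 255, 1.5, 0, 0, 0, 255, 1, 0, 0, 0, 255, 0.8, 0, 0, 0, 255, 0.3, 0, 0, 0, 255, 0, 0, 0, 0, 255, 0, 0, 0, 0],
)

```text
clock: 21.55
ee_pos: [0.5839, 0.2861, 0.1208]
tool_rot: [-138.5, 88.2, -147.8]
force: [-0.9, 0.3, -3.9]
finger_gap: 0.0274
```

```bash
python3 go.py .583 .297 .1199 -8.9
```

```text
t 21.55 pos [0.5839 0.2861 0.1208] xaxis [-0.027  -0.017  -0.9995] open yaw -9.25 q [24.  18.5 99.7 -0.3 63.6 33.4] F [-0.9  0.3 -3.9] gap 0.0274
roll -0.35 (alt 179.65 ) shift AFTER roll cm [ 0.07  1.07 -0.26]  before roll [ 0.07  1.07 -0.27]
```

Request:
carry_out(
  series=[255, 0.1, 0, 0, 0, 255, 0.05, 0, 0, 0, 255, 0, 0, 0, 0],
)

```text
clock: 21.85
ee_pos: [0.5851, 0.2869, 0.1214]
tool_rot: [-137.6, 88.4, -146.8]
force: [0.5, 0.4, -3.9]
finger_gap: 0.0274
```

Request:
carry_out(
  series=[255, 0.15, 0, 0, 0, 255, 0.1, 0, 0, 0],
)

```text
clock: 22.05
ee_pos: [0.5856, 0.2873, 0.1203]
tool_rot: [-137.1, 88.5, -146.3]
force: [-1.6, 0.0, 1.4]
finger_gap: 0.0274
```

Request:
carry_out(
  series=[255, 0.1, 0, 0, 0, 0, 0, 0, 0, 0, 0, 0, 0, 0, 0, 0, 0, 0, 0, 0, 0, 0, 0, 0, 0, 0, 0, 0, 0, 0, 0, 0, 0, 0, 0],
)

```text
clock: 22.75
ee_pos: [0.5879, 0.2883, 0.1223]
tool_rot: [-134.2, 88.8, -143.4]
force: [0.2, -0.3, -1.3]
finger_gap: 0.0851
```

Request:
carry_out(
  series=[0, -0.5, 0, 0, 0, 0, -1, 0, 0, 0, 0, -2, 0, 0, 0, 0, -2, 0, 0, 0, 0, -2, 0, 0, 0, 0, -2, 0, 0, 0, 0, -1, 0, 0, 0, 0, -0.5, 0, 0, 0, 0, 0, 0, 0, 0],
)

```text
clock: 23.65
ee_pos: [0.59, 0.2898, 0.2409]
tool_rot: [-132.8, 88.9, -142.0]
force: [-0.1, -0.1, 0.0]
finger_gap: 0.0855
```

```bash
python3 go.py .607 .0036 .16 -8.8;python3 -c "
from h import *
s=bot.grab_frame('scene');t=bot.grab_frame('top')
cv2.imwrite('pics/t2.png',t)
a=cv2.resize(t[150:275,195:285],None,fx=4.4,fy=4.4,interpolation=cv2.INTER_CUBIC)
b=cv2.resize(s[100:300,280:420],None,fx=2.75,fy=2.75,interpolation=cv2.INTER_CUBIC)
c=np.zeros((550,790,3),np.uint8); c[:,:396]=a; c[:b.shape[0],400:400+b.shape[1]]=b
cv2.imwrite('pics/c4.png',c)"
```

```text
t 23.65 pos [0.59   0.2898 0.2409] xaxis [-0.0147 -0.0115 -0.9998] open yaw -9.21 q [24.1 13.6 92.8 -0.3 74.7 33.4] F [-0.1 -0.1  0. ] gap 0.0855
roll -0.41 (alt 179.59 ) shift AFTER roll cm [  8.4  -27.91   6.16]  before roll [  8.4  -27.86   6.36]
```

View pics/c4.png

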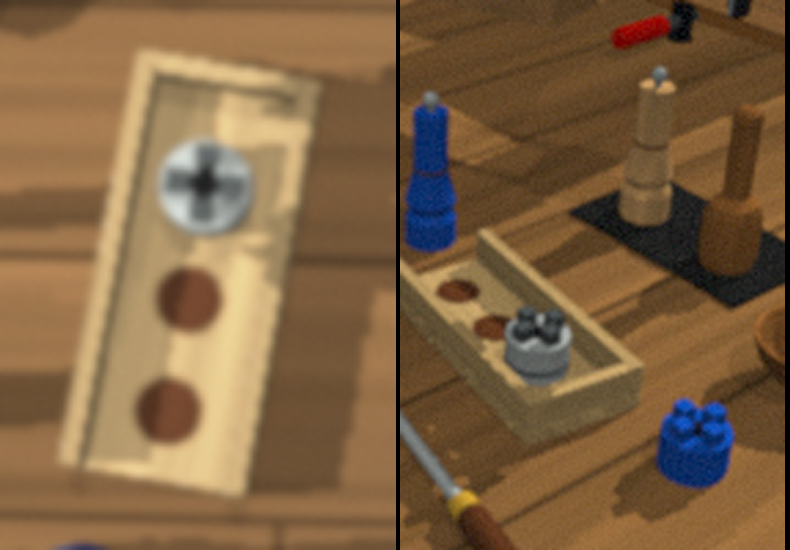

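Both stand upright on the mat, the lane is clear, and the dark discs show at (169,411) and (189,300). Now the chuck.

Request:
carry_out(
  series=[0, 0, -1.5, 0.3, 0, 0, 0, -3, 0.7, 0, 0, 0, -3, 0.7, 0, 0, 0, -3, 0.7, 0, 0, 0, -3, 0.7, 0, 0, 0, -3, 0.7, 0, 0, 0, -3, 0.7, 0, 0, 0, -3, 0.7, 0, 0, 0, -2.5, 0.5, 0, 0, 0, -1, 0.2, 0],
)

```text
clock: 24.75
ee_pos: [0.5975, 0.0051, 0.2288]
tool_rot: [-143.8, 87.4, -152.9]
force: [-0.1, 0.2, 0.3]
finger_gap: 0.0855
```

Request:
carry_out(
  series=[0, 0, 0, 0, 0, 0, 0, 0, 0, 0],
)

```text
clock: 24.95
ee_pos: [0.5962, 0.0034, 0.2272]
tool_rot: [-146.0, 87.3, -155.3]
force: [-0.3, 0.0, -1.2]
finger_gap: 0.0854
```

```bash
python3 go.py .607 .0036 .12 -8.8; python3 - <<'E'
from h import *
T=lambda u,v:[195+(u+.5)/4.4-.5,150+(v+.5)/4.4-.5]
print(at_z('top',T(169,411),.012),at_z('top',T(189,300),.012))
E
```

```text
t 24.95 pos [0.5962 0.0034 0.2272] xaxis [-0.0433 -0.0199 -0.9989] open yaw -9.27 q [ -1.4   8.5 100.3  -1.3  73.7   8.2] F [-0.3  0.  -1.2] gap 0.0854
roll -0.47 (alt 179.53 ) shift AFTER roll cm [10.66  0.47  1.49]  before roll [10.66  0.48  1.48]
[0.4686687  0.02598724 0.012     ] [0.53945944 0.01523485 0.012     ]
```

Request:
carry_out(
  series=[0, 0, 0, -4, 0, 0, 0, 0, -4, 0, 0, 0, 0, 0, 0, 0, 0, 0, 0, 0, 0, 0, 0, 0, 0],
)

```text
clock: 25.45
ee_pos: [0.5145, 0.0216, 0.2274]
tool_rot: [-150.2, 87.1, -159.1]
force: [-0.2, -0.5, -0.2]
finger_gap: 0.0851
```

```bash
python3 go.py .607 .0036 .12 -8.8
```

```text
t 25.45 pos [0.5145 0.0216 0.2274] xaxis [-0.0472 -0.018  -0.9987] open yaw -8.94 q [  0.3  -0.3 109.7  -1.1  73.3   9.6] F [-0.2 -0.5 -0.2] gap 0.0851
roll -0.14 (alt 179.86 ) shift AFTER roll cm [10.32 -0.1   9.88]  before roll [10.32 -0.08  9.88]
```

Request:
carry_out(
  series=[0, 0, 0, 1, 0, 0, 0, 0, 1, 0, 0, 0, 0, 1, 0, 0, 0, 0, 1, 0, 0, 0, 0, 1, 0, 0, 0, 0, 1, 0, 0, 0, 0, 1, 0, 0, 0, 0, 1, 0, 0, 0, 0, 0, 0],
)

```text
clock: 26.35
ee_pos: [0.6056, 0.0078, 0.2232]
tool_rot: [-149.1, 87.2, -158.1]
force: [-0.4, 0.4, -0.8]
finger_gap: 0.0852
```

```bash
python3 go.py .607 .0036 .12 -8.8
```

```text
t 26.35 pos [0.6056 0.0078 0.2232] xaxis [-0.045  -0.0181 -0.9988] open yaw -8.95 q [-1.   9.7 99.4 -1.1 73.5  8.3] F [-0.4  0.4 -0.8] gap 0.0852
roll -0.15 (alt 179.85 ) shift AFTER roll cm [10.31 -0.13  0.63]  before roll [10.31 -0.13  0.63]
```

Request:
carry_out(
  series=[0, 4, 0, 0, 0, 0, 4, 0, 0, 0, 0, 0, 0, 0, 0, 0, 0, 0, 0, 0, 0, 0, 0, 0, 0],
)

```text
clock: 26.85
ee_pos: [0.6044, 0.0063, 0.1457]
tool_rot: [-147.0, 87.5, -155.9]
force: [0.2, -0.5, -0.3]
finger_gap: 0.0854
```

```bash
python3 go.py .607 .0036 .12 -8.8
```

```text
t 26.85 pos [0.6044 0.0063 0.1457] xaxis [-0.0403 -0.018  -0.999 ] open yaw -8.95 q [ -1.1  12.9 104.1  -1.2  65.3   8.3] F [ 0.2 -0.5 -0.3] gap 0.0854
roll -0.15 (alt 179.85 ) shift AFTER roll cm [ 2.56 -0.17  0.4 ]  before roll [ 2.56 -0.17  0.4 ]
```

Request:
carry_out(
  series=[0, -1, 0, 0, 0, 0, -1, 0, 0, 0, 0, -1, 0, 0, 0, 0, -1, 0, 0, 0, 0, -1, 0, 0, 0, 0, -1, 0, 0, 0, 0, -1, 0, 0, 0, 0, -1, 0, 0, 0, 0, 0, 0, 0, 0],
)

```text
clock: 27.75
ee_pos: [0.6124, 0.008, 0.2432]
tool_rot: [-134.1, 88.3, -143.1]
force: [-1.2, 0.1, 0.1]
finger_gap: 0.0851
```

```bash
python3 go.py .607 .0036 .12 -8.8
```

```text
t 27.75 pos [0.6124 0.008  0.2432] xaxis [-0.0243 -0.0183 -0.9995] open yaw -8.93 q [-1.   8.9 98.1 -1.1 74.4  8.3] F [-1.2  0.1  0.1] gap 0.0851
roll -0.13 (alt 179.87 ) shift AFTER roll cm [12.34 -0.25 -0.2 ]  before roll [12.34 -0.25 -0.2 ]
```

Request:
carry_out(
  series=[0, 4, 0, 0, 0, 0, 4, 0, 0, 0, 0, 0, 0, 0, 0, 0, 0, 0, 0, 0, 0, -1, 0, 0, 0, 0, -1, 0, 0, 0, 0, -1, 0, 0, 0, 0, -1, 0, 0, 0, 0, 0, 0, 0, 0],
)

```text
clock: 28.65
ee_pos: [0.6169, 0.0074, 0.2156]
tool_rot: [-108.3, 88.8, -117.3]
force: [-0.1, -0.6, 0.7]
finger_gap: 0.0856
```

```bash
python3 go.py .607 .0036 .10 -8.8
```

```text
t 28.65 pos [0.6169 0.0074 0.2156] xaxis [-0.0096 -0.0186 -0.9998] open yaw -8.92 q [-1.   9.9 99.9 -1.1 70.7  8.3] F [-0.1 -0.6  0.7] gap 0.0856
roll -0.12 (alt 179.88 ) shift AFTER roll cm [11.57 -0.29 -0.85]  before roll [11.57 -0.3  -0.85]
```

Request:
carry_out(
  series=[0, 2, -0.2, -0.5, 0, 0, 2, -0.1, -0.3, 0, 0, 2, 0, 0, 0, 0, 2, 0, 0, 0, 0, 2, 0, 0, 0, 0, 1, 0, 0, 0, 0, 0.5, 0, 0, 0, 0, 0, 0, 0, 0, 0, 0, 0, 0, 0],
)

```text
clock: 29.55
ee_pos: [0.6135, 0.0034, 0.1062]
tool_rot: [-63.6, 88.9, -72.5]
force: [0.5, -0.5, 0.4]
finger_gap: 0.0855
```

```bash
python3 go.py .607 .0036 .019 -8.8
```

```text
t 29.55 pos [0.6135 0.0034 0.1062] xaxis [ 0.006  -0.0189 -0.9998] open yaw -8.91 q [ -1.4  14.4 106.8  -1.3  58.5   8.2] F [ 0.5 -0.5  0.4] gap 0.0855
roll -0.11 (alt 179.89 ) shift AFTER roll cm [ 8.72  0.08 -0.72]  before roll [ 8.72  0.08 -0.72]
```

Request:
carry_out(
  series=[0, 0, 0, -0.4, 0, 0, 0, 0, -0.3, 0, 0, 0, 0, 0, 0, 0, 1, 0, 0, 0, 0, 1, 0, 0, 0, 0, 1, 0, 0, 0, 0, 0.5, 0, 0, 0, 0, 0, 0, 0, 0, 0, 0, 0, 0, 0],
)

```text
clock: 30.45
ee_pos: [0.6077, 0.0039, 0.0702]
tool_rot: [-54.6, 88.8, -63.5]
force: [-0.2, 0.1, 0.9]
finger_gap: 0.0856
```

```bash
python3 go.py .607 .0036 .019 -8.8
```

```text
t 30.45 pos [0.6077 0.0039 0.0702] xaxis [ 0.0094 -0.019  -0.9998] open yaw -8.9 q [ -1.4  16.  109.   -1.3  54.4   8.3] F [-0.2  0.1  0.9] gap 0.0856
roll -0.1 (alt 179.9 ) shift AFTER roll cm [ 5.12  0.05 -0.13]  before roll [ 5.12  0.05 -0.13]
```

Request:
carry_out(
  series=[0, 1, 0, -0.15, 0, 0, 1, 0, 0, 0, 0, 1, 0, 0, 0, 0, 0.7, 0, 0, 0, 0, 0.4, 0, 0, 0, 0, 0.2, 0, 0, 0, 0, 0, 0, 0, 0, 0, 0, 0, 0, 0],
)

```text
clock: 31.25
ee_pos: [0.6066, 0.0032, 0.0231]
tool_rot: [-55.5, 88.8, -64.4]
force: [-0.4, -0.6, 0.7]
finger_gap: 0.0857
```

```bash
python3 go.py .607 .0036 .019 -8.8
```

```text
t 31.25 pos [0.6066 0.0032 0.0231] xaxis [ 0.0091 -0.019  -0.9998] open yaw -8.9 q [ -1.4  19.3 110.6  -1.4  49.6   8.4] F [-0.4 -0.6  0.7] gap 0.0857
roll -0.1 (alt 179.9 ) shift AFTER roll cm [0.41 0.05 0.03]  before roll [0.41 0.05 0.03]
```

Request:
carry_out(
  series=[0, 0.3, 0, 0, 0, 0, 0.25, 0, 0, 0, 0, 0, 0, 0, 0, 0, 0, 0, 0, 0],
)

```text
clock: 31.65
ee_pos: [0.6077, 0.0031, 0.0184]
tool_rot: [-49.9, 88.7, -58.8]
force: [-0.1, -0.3, 0.6]
finger_gap: 0.0853
```

Request:
carry_out(
  series=[255, 0, 0, 0, 0, 255, 0, 0, 0, 0, 255, 0, 0, 0, 0, 255, 0, 0, 0, 0, 255, 0, 0, 0, 0, 255, 0, 0, 0, 0, 255, 0, 0, 0, 0],
  grip_force=70,
)

```text
clock: 32.35
ee_pos: [0.6079, 0.0031, 0.0192]
tool_rot: [-49.3, 88.7, -58.2]
force: [0.6, 0.0, 0.0]
finger_gap: 0.0562
```

```bash
python3 go.py .607 .0036 .12 -8.8
```

```text
t 32.35 pos [0.6079 0.0031 0.0192] xaxis [ 0.0117 -0.0189 -0.9998] open yaw -8.91 q [ -1.4  19.7 110.6  -1.4  49.    8.4] F [0.6 0.  0. ] gap 0.0562
roll -0.11 (alt 179.89 ) shift AFTER roll cm [-10.08  -0.14   0.05]  before roll [-10.08  -0.14   0.05]
```

Request:
carry_out(
  series=[255, -0.5, 0, 0, 0, 255, -1, 0, 0, 0, 255, -1.5, 0, 0, 0, 255, -1.5, 0, 0, 0, 255, -1.5, 0, 0, 0, 255, -1.5, 0, 0, 0, 255, -1, 0, 0, 0, 255, -0.5, 0, 0, 0, 255, 0, 0, 0, 0],
)

```text
clock: 33.25
ee_pos: [0.604, 0.0052, 0.1151]
tool_rot: [-60.9, 88.9, -69.8]
force: [0.8, -0.1, -5.6]
finger_gap: 0.0562
```

```bash
python3 go.py .488 -.2745 .12
```

```text
t 33.25 pos [0.604  0.0052 0.1151] xaxis [ 0.0069 -0.0186 -0.9998] open yaw -8.91 q [ -1.3  12.9 107.6  -1.2  59.1   8.3] F [ 0.8 -0.1 -5.6] gap 0.0562
roll 0 (alt 0 ) shift AFTER roll cm [ -0.05 -29.43  -7.13]  before roll [ -0.05 -29.43  -7.13]
```

Request:
carry_out(
  series=[255, -0.5, -1.5, -0.4, 0, 255, -0.3, -3, -0.7, 0, 255, -0.2, -3.2, -0.7, 0, 255, 0, -3.2, -0.7, 0, 255, 0, -3.2, -0.7, 0, 255, 0, -3.2, -0.8, 0, 255, 0, -3.2, -0.7, 0, 255, 0, -3, -0.7, 0, 255, 0, -2.5, -0.6, 0, 255, 0, -1, -0.3, 0],
)

```text
clock: 34.25
ee_pos: [0.4885, -0.263, 0.1251]
tool_rot: [-95.4, 88.9, -104.1]
force: [0.7, 0.6, -6.0]
finger_gap: 0.0563
```

Request:
carry_out(
  series=[255, 0, 0, 0, 0, 255, 0, 0, 0, 0],
)

```text
clock: 34.45
ee_pos: [0.4865, -0.264, 0.1241]
tool_rot: [-102.7, 89.0, -111.6]
force: [1.4, 0.5, -6.4]
finger_gap: 0.0565
```

```bash
python3 go.py .488 -.2745 .0272
```

```text
t 34.45 pos [ 0.4865 -0.264   0.1241] xaxis [-0.0065 -0.0165 -0.9998] open yaw -8.87 q [-30.4   7.3 113.2  -1.2  59.4 -21. ] F [ 1.4  0.5 -6.4] gap 0.0565
roll 0 (alt 0 ) shift AFTER roll cm [ 9.71 -0.85  0.34]  before roll [ 9.71 -0.85  0.34]
```

Request:
carry_out(
  series=[255, 1, -0.3, 0.1, 0, 255, 1.5, -0.3, 0.1, 0, 255, 1.5, -0.2, 0, 0, 255, 1.5, 0, 0, 0, 255, 1, 0, 0, 0, 255, 0.5, 0, 0, 0, 255, 0, 0, 0, 0, 255, 0, 0, 0, 0],
)

```text
clock: 35.25
ee_pos: [0.4881, -0.2681, 0.0455]
tool_rot: [-118.2, 89.1, -126.6]
force: [-0.0, 0.8, -6.1]
finger_gap: 0.0566
```

```bash
python3 go.py .488 -.2745 .0272
```

```text
t 35.25 pos [ 0.4881 -0.2681  0.0455] xaxis [-0.0096 -0.0129 -0.9999] open yaw -8.41 q [-30.8  13.3 115.7  -1.2  51.2 -21.6] F [-0.   0.8 -6.1] gap 0.0566
roll 0 (alt 0 ) shift AFTER roll cm [ 1.83 -0.61  0.1 ]  before roll [ 1.83 -0.61  0.1 ]
```

Request:
carry_out(
  series=[255, 0.2, -0.35, 0, 0, 255, 0.2, -0.35, 0.05, 0, 255, 0.3, 0, 0, 0, 255, 0, 0, 0, 0, 255, 0, 0, 0, 0],
)

```text
clock: 35.75
ee_pos: [0.4895, -0.2773, 0.0407]
tool_rot: [-99.0, 89.0, -107.4]
force: [0.4, 0.6, -5.8]
finger_gap: 0.0563
```

```bash
python3 go.py .488 -.2748 .0272;python3 -c "
from h import *
s=bot.grab_frame('scene');t=bot.grab_frame('top')
b=cv2.resize(t[205:272,308:378],None,fx=5.6,fy=5.6,interpolation=cv2.INTER_CUBIC)
a=cv2.resize(s[200:300,160:260],None,fx=3.9,fy=3.9,interpolation=cv2.INTER_CUBIC)
c=np.zeros((400,790,3),np.uint8); c[:390,:390]=a; c[:b.shape[0],395:395+b.shape[1]]=b
cv2.imwrite('pics/c5.png',c)"
```

```text
t 35.75 pos [ 0.4895 -0.2773  0.0407] xaxis [-0.005  -0.0158 -0.9999] open yaw -8.41 q [-31.5  14.  115.3  -1.2  50.4 -22.3] F [ 0.4  0.6 -5.8] gap 0.0563
roll 0 (alt 0 ) shift AFTER roll cm [ 1.34  0.24 -0.19]  before roll [ 1.34  0.24 -0.19]
```

View pics/c5.png

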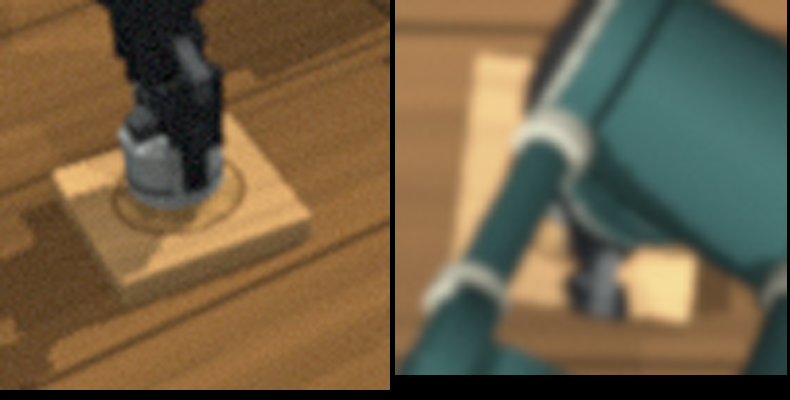

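The chuck hovers jaws-up over the cork circle (180,190 in the left crop). Next I lower it with a small correction.

Request:
carry_out(
  series=[255, 0.4, 0.1, -0.08, 0, 255, 0.4, 0.1, -0.08, 0, 255, 0.3, 0, 0, 0, 255, 0.1, 0, 0, 0, 255, 0, 0, 0, 0, 255, 0, 0, 0, 0],
)

```text
clock: 36.45
ee_pos: [0.488, -0.2747, 0.0276]
tool_rot: [-100.1, 89.1, -108.5]
force: [0.6, -0.2, -5.0]
finger_gap: 0.0562
```

```bash
python3 go.py .488 -.2748 .0272
```

```text
t 36.45 pos [ 0.488  -0.2747  0.0276] xaxis [-0.0052 -0.0157 -0.9999] open yaw -8.39 q [-31.4  14.8 116.   -1.2  48.9 -22.2] F [ 0.6 -0.2 -5. ] gap 0.0562
roll 0 (alt 0 ) shift AFTER roll cm [ 0.04 -0.01  0.01]  before roll [ 0.04 -0.01  0.01]
```

Request:
carry_out(
  series=[255, 0.1, 0, 0, 0, 255, 0.05, 0, 0, 0],
)

```text
clock: 36.65
ee_pos: [0.488, -0.2747, 0.0275]
tool_rot: [-101.8, 89.1, -110.2]
force: [-2.1, 1.1, -1.1]
finger_gap: 0.0562
```

Request:
carry_out(
  series=[255, 0.1, 0, 0, 0, 255, 0.05, 0, 0, 0],
)

```text
clock: 36.85
ee_pos: [0.488, -0.2748, 0.0275]
tool_rot: [-102.1, 89.1, -110.5]
force: [-2.6, 1.7, 0.2]
finger_gap: 0.0566
```

Seated. Release and rise.

Request:
carry_out(
  series=[0, 0, 0, 0, 0, 0, 0, 0, 0, 0, 0, 0, 0, 0, 0, 0, 0, 0, 0, 0, 0, 0, 0, 0, 0],
)

```text
clock: 37.35
ee_pos: [0.4922, -0.2773, 0.0299]
tool_rot: [-74.3, 88.8, -82.7]
force: [0.4, -0.3, 0.3]
finger_gap: 0.0854
```

Request:
carry_out(
  series=[0, -0.5, 0, 0, 0, 0, -1, 0, 0, 0, 0, -2, 0, 0, 0, 0, -3, 0, 0, 0, 0, -3, 0, 0, 0, 0, -3, 0, 0, 0, 0, -3, 0, 0, 0, 0, -2, 0, 0, 0, 0, -1, 0, 0, 0, 0, -0.5, 0, 0, 0],
)

```text
clock: 38.35
ee_pos: [0.491, -0.2728, 0.2326]
tool_rot: [-70.2, 88.7, -78.6]
force: [0.6, -0.2, 0.2]
finger_gap: 0.0856
```

```bash
python3 go.py .587 .2885 .25 -8.9
```

```text
t 38.35 pos [ 0.491  -0.2728  0.2326] xaxis [ 0.0043 -0.0215 -0.9998] open yaw -8.38 q [-31.    2.3 106.4  -1.   70.4 -22.3] F [ 0.6 -0.2  0.2] gap 0.0856
roll 0.52 (alt -179.48 ) shift AFTER roll cm [-2.91 56.89  0.81]  before roll [-2.91 56.88  1.32]
```

```bash
python3 -c "
from h import *
s=bot.grab_frame('scene');t=bot.grab_frame('top');cv2.imwrite('pics/t3.png',t);cv2.imwrite('pics/s3.png',s)
a=cv2.resize(t[170:270,105:175],None,fx=5.5,fy=5.5,interpolation=cv2.INTER_CUBIC)
b=cv2.resize(s[100:200,330:400],None,fx=5.5,fy=5.5,interpolation=cv2.INTER_CUBIC)
c=np.zeros((550,790,3),np.uint8); c[:,:385]=a; c[:,400:785]=b
cv2.imwrite('pics/c6.png',c)
for n,z in (('mallet_center',.092),('mill_center',.091)):
  print(n,[(d['confidence'],d['centre'],at_z('top',d['centre'],z)) for d in bot.mark_of(n,'top')])
"
```

```text
mallet_center [(0.7, [345.4, 236.3], array([ 0.4899245 , -0.27573171,  0.092     ])), (0.3, [240.1, 213.5], array([0.54462266, 0.00124406, 0.092     ]))]
mill_center [(0.81, [212.5, 284.2], array([0.35890264, 0.06835813, 0.091     ])), (0.78, [241.8, 288.3], array([ 0.35012946, -0.0081814 ,  0.091     ])), (0.71, [130.2, 240.8], array([0.46654548, 0.29111332, 0.091     ]))]
```

View pics/c6.png

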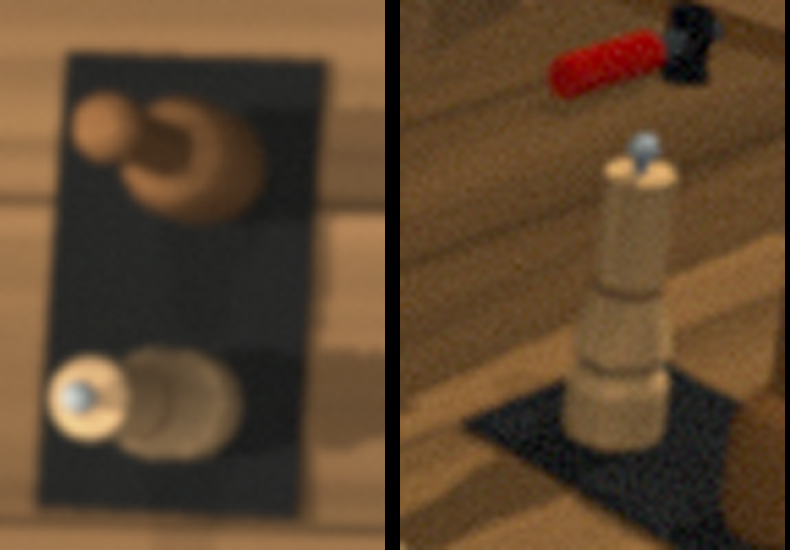

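```bash
python3 - <<'E'
from h import *
T=lambda u,v:[105+(u+.5)/5.5-.5,170+(v+.5)/5.5-.5]
print('mallet',at_z('top',T(105,128),.162),'head',at_z('top',T(193,158),.07),'mill',at_z('top',T(78,397),.168),at_z('top',T(90,398),.156))
T0=lambda u,v:[195+(u+.5)/4.4-.5,150+(v+.5)/4.4-.5]
print('ref at start: mallet same method',at_z('top',T0(162,276),.168),'mill',at_z('top',T0(142,405),.174))
E
```

```text
mallet [0.58476481 0.29032679 0.162     ] head [0.58254757 0.2777769  0.07      ] mill [0.46174201 0.29414403 0.168     ] [0.46165717 0.29285282 0.156     ]
ref at start: mallet same method [0.54037118 0.01581165 0.168     ] mill [0.46807964 0.02415226 0.174     ]
```

Request:
carry_out(
  series=[0, -0.5, 1.5, 0, 0, 0, -0.3, 3, 0, 0.5, 0, -0.3, 3.2, 0, 0, 0, -0.2, 3.2, 0, 0, 0, -0.2, 3.2, 0, 0, 0, -0.2, 3.2, 0, 0, 0, -0.2, 3.2, 0, 0, 0, -0.2, 3.2, 0, 0, 0, -0.2, 3, 0, 0, 0, -0.2, 3, 0, 0],
)

```text
clock: 39.55
ee_pos: [0.5286, 0.0393, 0.2375]
tool_rot: [-149.9, 88.5, -159.2]
force: [0.0, -0.8, -0.2]
finger_gap: 0.0853
```

```bash
python3 go.py .587 .2885 .25 -8.9
```

```text
t 39.55 pos [0.5286 0.0393 0.2375] xaxis [-0.0244 -0.0093 -0.9997] open yaw -9.3 q [  1.9   0.1 108.2  -0.5  73.2  11.3] F [ 0.  -0.8 -0.2] gap 0.0853
roll -0.4 (alt 179.6 ) shift AFTER roll cm [-1.62 25.5   1.88]  before roll [-1.62 25.52  1.71]
```

Request:
carry_out(
  series=[0, -0.3, 2, 0.1, 0, 0, -0.3, 3, 0.2, 0, 0, -0.2, 3.2, 0.2, 0, 0, -0.2, 3.2, 0.2, 0, 0, -0.2, 3.2, 0.2, 0, 0, -0.2, 3.2, 0.2, 0, 0, -0.2, 3, 0.2, 0, 0, 0, 2, 0, 0, 0, 0, 1, 0, 0, 0, 0, 0.5, 0, 0],
)

```text
clock: 40.55
ee_pos: [0.5685, 0.2984, 0.2372]
tool_rot: [-156.7, 87.1, -165.5]
force: [-0.4, -0.6, -0.0]
finger_gap: 0.0854
```

Request:
carry_out(
  series=[0, 0, 0, 0, 0, 0, 0, 0, 0, 0],
)

```text
clock: 40.75
ee_pos: [0.5673, 0.2981, 0.2359]
tool_rot: [-155.7, 86.9, -164.5]
force: [0.7, -0.2, 0.2]
finger_gap: 0.0854
```

```bash
python3 go.py .585 .2885 .19 -8.9
```

```text
t 40.75 pos [0.5673 0.2981 0.2359] xaxis [-0.0523 -0.0145 -0.9985] open yaw -8.82 q [25.2 13.3 93.7  0.5 76.1 33.9] F [ 0.7 -0.2  0.2] gap 0.0854
roll 0.08 (alt -179.92 ) shift AFTER roll cm [ 4.51 -0.58  2.12]  before roll [ 4.51 -0.58  2.12]
```

Request:
carry_out(
  series=[0, -1, 0, 0.4, 0, 0, -1, 0, 0.4, 0, 0, -1, 0, 0.4, 0, 0, -1, 0, 0, 0, 0, -1, 0, 0, 0, 0, -1, 0, 0, 0, 0, 0, 0, 0, 0, 0, 4, 0, 0, 0, 0, 4, 0, 0, 0, 0, 0, 0, 0, 0],
)

```text
clock: 41.75
ee_pos: [0.583, 0.2936, 0.2258]
tool_rot: [-157.1, 87.5, -166.1]
force: [-1.3, -0.2, -0.9]
finger_gap: 0.0854
```

```bash
python3 go.py .585 .2885 .19 -8.9
```

```text
t 41.75 pos [0.583  0.2936 0.2258] xaxis [-0.0417 -0.0103 -0.9991] open yaw -9.07 q [24.3 14.5 93.3  0.5 74.6 33.2] F [-1.3 -0.2 -0.9] gap 0.0854
roll -0.17 (alt 179.83 ) shift AFTER roll cm [ 3.57 -0.41  0.42]  before roll [ 3.57 -0.41  0.42]
```

Request:
carry_out(
  series=[0, -1, 0, 0, 0, 0, -1, 0, 0, 0, 0, -1, 0, 0, 0, 0, -1, 0, 0, 0, 0, -1, 0, 0, 0, 0, -1, 0, 0, 0, 0, 0, 0, 0, 0],
)

```text
clock: 42.45
ee_pos: [0.5893, 0.2961, 0.3022]
tool_rot: [-162.2, 88.3, -171.2]
force: [-0.1, -0.3, -0.2]
finger_gap: 0.0856
```

```bash
python3 go.py .585 .2885 .19 -8.9
```

```text
t 42.45 pos [0.5893 0.2961 0.3022] xaxis [-0.029  -0.0045 -0.9996] open yaw -9.03 q [24.3 12.6 87.6  0.5 81.4 33.2] F [-0.1 -0.3 -0.2] gap 0.0856
roll -0.13 (alt 179.87 ) shift AFTER roll cm [11.23 -0.72  0.01]  before roll [11.23 -0.72  0.01]
```

Request:
carry_out(
  series=[0, 4, -0.3, 0, 0, 0, 4, -0.3, 0, 0, 0, 0, 0, 0, 0, 0, 0, 0, 0, 0, 0, -1, 0, 0, 0, 0, -1, 0, 0, 0, 0, -1, 0, 0, 0, 0, -1, 0, 0, 0, 0, -1, 0, 0, 0, 0, 0, 0, 0, 0],
)

```text
clock: 43.45
ee_pos: [0.593, 0.2928, 0.2897]
tool_rot: [165.6, 89.4, 156.6]
force: [-0.1, 0.2, -0.7]
finger_gap: 0.0854
```

Request:
carry_out(
  series=[0, 3, 0, 0, 0, 0, 3, 0, 0, 0, 0, 1, 0, 0, 0, 0, 0, 0, 0, 0, 0, 0, 0, 0, 0],
)

```text
clock: 43.95
ee_pos: [0.5943, 0.2941, 0.2226]
tool_rot: [124.8, 89.5, 115.8]
force: [-1.2, -0.2, -0.2]
finger_gap: 0.0856
```

```bash
python3 go.py .585 .2885 .19 -8.9
```

```text
t 43.95 pos [0.5943 0.2941 0.2226] xaxis [-0.0034  0.0071 -1.    ] open yaw -9.0 q [23.9 14.1 94.   0.5 71.8 32.8] F [-1.2 -0.2 -0.2] gap 0.0856
roll -0.1 (alt 179.9 ) shift AFTER roll cm [ 3.26 -0.72 -0.82]  before roll [ 3.26 -0.72 -0.82]
```

Request:
carry_out(
  series=[0, 0, -0.3, -0.3, 0, 0, 0, -0.3, -0.3, 0, 0, 0, -0.1, -0.2, 0, 0, 0, 0, 0, 0, 0, 0, 0, 0, 0],
)

```text
clock: 44.45
ee_pos: [0.5865, 0.2887, 0.2276]
tool_rot: [83.8, 89.4, 74.8]
force: [-0.5, -0.9, -0.3]
finger_gap: 0.0851
```

```bash
python3 go.py .585 .2885 .122 -8.9
```

```text
t 44.45 pos [0.5865 0.2887 0.2276] xaxis [ 0.0027  0.0098 -0.9999] open yaw -9.0 q [23.8 12.7 95.3  0.5 71.7 32.6] F [-0.5 -0.9 -0.3] gap 0.0851
roll -0.1 (alt 179.9 ) shift AFTER roll cm [10.55 -0.15 -0.15]  before roll [10.55 -0.15 -0.15]
```

Request:
carry_out(
  series=[0, 1, -0.1, -0.2, 0, 0, 2, -0.1, 0, 0, 0, 2, 0, 0, 0, 0, 2, 0, 0, 0, 0, 1.7, 0, 0, 0, 0, 1, 0, 0, 0, 0, 0.6, 0, 0, 0, 0, 0, 0, 0, 0, 0, 0, 0, 0, 0],
)

```text
clock: 45.35
ee_pos: [0.584, 0.2881, 0.1188]
tool_rot: [79.8, 89.4, 70.8]
force: [0.1, -0.7, -0.2]
finger_gap: 0.0855
```

```bash
python3 go.py .585 .2885 .122 -8.9
```

```text
t 45.35 pos [0.584  0.2881 0.1188] xaxis [ 0.0036  0.0103 -0.9999] open yaw -8.99 q [ 23.8  17.3 101.5   0.5  60.8  32.6] F [ 0.1 -0.7 -0.2] gap 0.0855
roll -0.09 (alt 179.91 ) shift AFTER roll cm [-0.32  0.05  0.09]  before roll [-0.32  0.05  0.09]
```

Request:
carry_out(
  series=[255, 0, 0, 0.08, 0, 255, 0, 0, 0, 0, 255, 0, 0, 0, 0, 255, 0, 0, 0, 0, 255, 0, 0, 0, 0, 255, 0, 0, 0, 0, 255, 0, 0, 0, 0, 255, 0, 0, 0, 0],
  grip_force=40,
)

```text
clock: 46.15
ee_pos: [0.5867, 0.289, 0.1221]
tool_rot: [65.2, 89.1, 56.2]
force: [0.0, 0.4, -0.1]
finger_gap: 0.0272
```

```bash
python3 go.py .585 .2885 .122 -8.9
```

```text
t 46.15 pos [0.5867 0.289  0.1221] xaxis [ 0.0085  0.0127 -0.9999] open yaw -9.0 q [ 23.8  17.2 101.2   0.5  60.8  32.5] F [ 0.   0.4 -0.1] gap 0.0272
roll -0.1 (alt 179.9 ) shift AFTER roll cm [ 0.01 -0.07 -0.16]  before roll [ 0.01 -0.07 -0.16]
```

Request:
carry_out(
  series=[255, -0.5, 0, 0, 0, 255, -1, 0, 0, 0, 255, -1.5, 0, 0, 0, 255, -1.5, 0, 0, 0, 255, -1.5, 0, 0, 0, 255, -1.5, 0, 0, 0, 255, -1, 0, 0, 0, 255, -0.5, 0, 0, 0, 255, 0, 0, 0, 0],
)

```text
clock: 47.05
ee_pos: [0.5858, 0.2876, 0.2212]
tool_rot: [63.3, 89.1, 54.3]
force: [0.2, 0.1, -3.8]
finger_gap: 0.027
```

```bash
python3 go.py .5392 .0160 .22 -8.9
```

```text
t 47.05 pos [0.5858 0.2876 0.2212] xaxis [ 0.0092  0.0129 -0.9999] open yaw -9.0 q [23.7 12.6 96.1  0.5 70.5 32.5] F [ 0.2  0.1 -3.8] gap 0.027
roll -0.1 (alt 179.9 ) shift AFTER roll cm [ -0.27 -27.55  -0.41]  before roll [ -0.27 -27.55  -0.36]
```

Request:
carry_out(
  series=[255, -0.3, -1.5, 0, 0, 255, -0.2, -3, 0, 0, 255, -0.2, -3.2, 0, 0, 255, -0.2, -3.2, 0.1, 0, 255, -0.2, -3.2, 0.1, 0, 255, -0.2, -3.2, 0.1, 0, 255, -0.2, -3, 0.1, 0, 255, 0, -3, 0.1, 0, 255, 0, -2, 0, 0, 255, 0, -1, 0, 0],
)

```text
clock: 48.05
ee_pos: [0.5399, 0.0108, 0.2254]
tool_rot: [142.8, 89.5, 134.0]
force: [0.4, -0.3, -4.4]
finger_gap: 0.0273
```

Request:
carry_out(
  series=[255, 0, 0, 0, 0, 255, 0, 0, 0, 0],
)

```text
clock: 48.25
ee_pos: [0.5386, 0.0093, 0.2245]
tool_rot: [149.5, 89.4, 140.5]
force: [-0.2, -0.5, -3.5]
finger_gap: 0.0271
```

```bash
python3 go.py .5395 .0162 .1281 -8.9
```

```text
t 48.25 pos [0.5386 0.0093 0.2245] xaxis [-0.008   0.0066 -0.9999] open yaw -8.99 q [ -1.9   0.9 108.7   0.4  70.8   7. ] F [-0.2 -0.5 -3.5] gap 0.0271
roll -0.09 (alt 179.91 ) shift AFTER roll cm [9.64 0.64 0.07]  before roll [9.64 0.64 0.07]
```

Tilt is only about 0.6°. I'll centre first, then go down.

Request:
carry_out(
  series=[255, 1, 0.3, 0.1, 0, 255, 1.5, 0.3, 0, 0, 255, 1.5, 0.1, 0, 0, 255, 1.5, 0, 0, 0, 255, 1, 0, 0, 0, 255, 0.5, 0, 0, 0, 255, 0, 0, 0, 0, 255, 0, 0, 0, 0],
)

```text
clock: 49.05
ee_pos: [0.5391, 0.0242, 0.1454]
tool_rot: [153.7, 89.1, 145.1]
force: [-0.6, 0.3, -3.4]
finger_gap: 0.0268
```

```bash
python3 go.py .5395 .0162 .1281 -8.9
```

```text
t 49.05 pos [0.5391 0.0242 0.1454] xaxis [-0.0129  0.009  -0.9999] open yaw -8.53 q [ -0.4   5.  113.1   0.6  62.5   7.9] F [-0.6  0.3 -3.4] gap 0.0268
roll 0.37 (alt -179.63 ) shift AFTER roll cm [ 1.72 -0.79  0.19]  before roll [ 1.72 -0.79  0.18]
```

Request:
carry_out(
  series=[255, 0.2, -0.3, 0.05, 0.3, 255, 0, -0.2, 0.05, 0, 255, 0, 0, 0, 0, 255, 0, 0, 0, 0],
)

```text
clock: 49.45
ee_pos: [0.5412, 0.0184, 0.1456]
tool_rot: [142.5, 89.3, 133.6]
force: [0.1, -0.5, -3.7]
finger_gap: 0.0269
```

```bash
python3 go.py .5395 .0162 .1281 -8.9
```

```text
t 49.45 pos [0.5412 0.0184 0.1456] xaxis [-0.0083  0.0087 -0.9999] open yaw -8.88 q [ -1.    5.1 113.1   0.6  62.3   7.6] F [ 0.1 -0.5 -3.7] gap 0.0269
roll 0.02 (alt -179.98 ) shift AFTER roll cm [ 1.75 -0.25 -0.12]  before roll [ 1.75 -0.25 -0.12]
```

Request:
carry_out(
  series=[255, 0.5, -0.15, -0.1, 0, 255, 0.5, -0.05, 0, 0, 255, 0.3, 0, 0, 0, 255, 0, 0, 0, 0, 255, 0, 0, 0, 0],
)

```text
clock: 49.95
ee_pos: [0.5398, 0.0162, 0.1318]
tool_rot: [139.8, 89.3, 130.9]
force: [0.0, 0.4, -4.6]
finger_gap: 0.0271
```

```bash
python3 go.py .5395 .0162 .1281 -8.9
```

```text
t 49.95 pos [0.5398 0.0162 0.1318] xaxis [-0.0076  0.0088 -0.9999] open yaw -8.9 q [ -1.2   5.7 114.    0.6  60.7   7.4] F [ 0.   0.4 -4.6] gap 0.0271
roll -0.0 (alt 180.0 ) shift AFTER roll cm [ 0.37 -0.01 -0.03]  before roll [ 0.37 -0.01 -0.03]
```

Request:
carry_out(
  series=[255, 0.2, 0, 0, 0, 255, 0.1, 0, 0, 0, 255, 0, 0, 0, 0],
)

```text
clock: 50.25
ee_pos: [0.5398, 0.0164, 0.1286]
tool_rot: [139.6, 89.3, 130.7]
force: [0.6, 0.1, -2.7]
finger_gap: 0.0269
```

Request:
carry_out(
  series=[255, 0.1, 0, 0, 0, 255, 0.05, 0, 0, 0],
)

```text
clock: 50.45
ee_pos: [0.5401, 0.0164, 0.1284]
tool_rot: [138.3, 89.3, 129.4]
force: [-2.3, 0.5, -0.3]
finger_gap: 0.0275
```

Request:
carry_out(
  series=[255, 0.1, 0, 0, 0, 255, 0.05, 0, 0, 0],
)

```text
clock: 50.65
ee_pos: [0.5402, 0.0164, 0.1283]
tool_rot: [138.3, 89.4, 129.4]
force: [-2.4, -0.2, 1.1]
finger_gap: 0.0271
```

Request:
carry_out(
  series=[0, 0, 0, 0, 0, 0, 0, 0, 0, 0, 0, 0, 0, 0, 0, 0, 0, 0, 0, 0, 0, 0, 0, 0, 0],
)

```text
clock: 51.15
ee_pos: [0.5427, 0.0164, 0.1291]
tool_rot: [107.8, 89.5, 98.9]
force: [-0.0, 0.3, 0.2]
finger_gap: 0.0856
```

Request:
carry_out(
  series=[0, -0.5, 0, 0, 0, 0, -1, 0, 0, 0, 0, -2, 0, 0, 0, 0, -2, 0, 0, 0, 0, -2, 0, 0, 0, 0, -2, 0, 0, 0, 0, -1, 0, 0, 0, 0, -0.5, 0, 0, 0, 0, 0, 0, 0, 0],
)

```text
clock: 52.05
ee_pos: [0.5432, 0.0154, 0.2479]
tool_rot: [89.6, 89.5, 80.7]
force: [-0.3, 1.1, 0.6]
finger_gap: 0.0852
```

```bash
python3 go.py .462 .2938 .24 -98.8;python3 -c "
from h import *
cv2.imwrite('pics/s4.png',cv2.resize(bot.grab_frame('scene')[100:300,160:440],None,fx=2.8,fy=2.8))"
```

```text
t 52.05 pos [0.5432 0.0154 0.2479] xaxis [ 0.0014  0.0086 -1.    ] open yaw -8.89 q [ -1.3   0.2 107.    0.5  72.8   7.4] F [-0.3  1.1  0.6] gap 0.0852
roll 89.91 (alt -90.09 ) shift AFTER roll cm [  1.02 -12.29 -26.27]  before roll [  1.02  26.25 -12.33]
```

View pics/s4.png

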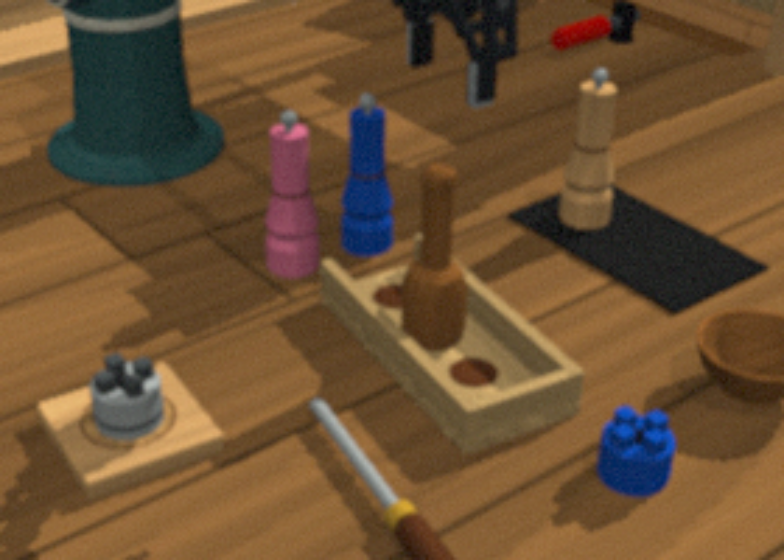

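The chuck (127,400) sits jaws-up on the cork and the mallet (437,260) is upright on the middle place. Now the mill, with the grip turned across the lane.

Request:
carry_out(
  series=[0, 0, 0, 0, -5, 0, 0, 0, 0, -8, 0, 0, 0, 0, -8, 0, 0, 0, 0, -8, 0, 0, 0, 0, -8, 0, 0, 0, 0, -8, 0, 0, 0, 0, -8, 0, 0, 0, 0, -8, 0, 0, 0, 0, -8, 0, 0, 0, 0, -8],
)

```text
clock: 53.1
ee_pos: [0.5345, 0.0156, 0.2316]
tool_rot: [88.8, 88.5, 160.0]
force: [-0.8, -0.8, -0.6]
finger_gap: 0.0852
```

Request:
carry_out(
  series=[0, 0, 0, 0, -6, 0, 0, 0, 0, -3, 0, 0, 0, 0, 0, 0, 0, 0, 0, 0],
)

```text
clock: 53.5
ee_pos: [0.531, 0.0157, 0.2255]
tool_rot: [84.6, 87.9, 165.2]
force: [0.7, 0.2, 0.4]
finger_gap: 0.0855
```

```bash
python3 go.py .462 .2938 .24 81.2
```

```text
t 53.5 pos [0.531  0.0157 0.2255] xaxis [-0.0359  0.0095 -0.9993] open yaw 80.64 q [ -1.3   1.1 108.4   0.5  72.5 -82.1] F [0.7 0.2 0.4] gap 0.0855
roll -0.56 (alt 179.44 ) shift AFTER roll cm [-0.94 11.12 26.43]  before roll [-0.94 11.38 26.33]
```

Request:
carry_out(
  series=[0, -0.5, 0.6, 1.3, 0, 0, -0.4, 1.2, 3, 0, 0, -0.4, 1.3, 3.1, 0, 0, -0.3, 1.3, 3.1, 0, 0, -0.3, 1.3, 3.1, 0, 0, -0.3, 1.2, 3.1, 0, 0, -0.3, 1.2, 3.1, 0, 0, -0.3, 1.1, 3, 0, 0, -0.3, 0.7, 2, 0, 0, -0.3, 0.2, 0.5, 0],
)

```text
clock: 54.5
ee_pos: [0.4681, 0.2979, 0.2671]
tool_rot: [80.2, 87.6, 160.1]
force: [0.3, 0.0, 0.7]
finger_gap: 0.0854
```

Request:
carry_out(
  series=[0, -1, 0, 0, 0, 0, -1, 0, 0, 0, 0, -1, 0, 0, 0, 0, -1, 0, 0, 0, 0, 0, 0, 0, 0],
)

```text
clock: 55.0
ee_pos: [0.47, 0.2957, 0.3123]
tool_rot: [79.8, 87.8, 159.6]
force: [0.8, -0.6, 0.2]
finger_gap: 0.0854
```

```bash
python3 go.py .462 .2938 .24 81.2
```

```text
t 55.0 pos [0.47   0.2957 0.3123] xaxis [-0.0368  0.0136 -0.9992] open yaw 79.85 q [ 28.5   0.7  99.7   1.7  81.  -51.6] F [ 0.8 -0.6  0.2] gap 0.0854
roll -1.35 (alt 178.65 ) shift AFTER roll cm [ 7.25  0.49 -0.37]  before roll [ 7.25  0.48 -0.38]
```

Request:
carry_out(
  series=[0, 4, 0, 0, -1.3, 0, 4, 0, 0, 0, 0, 0, 0, 0, 0, 0, 0, 0, 0, 0, 0, -1, 0, 0, 0, 0, -1, 0, 0, 0, 0, -1, 0, 0, 0, 0, -1, 0, 0, 0, 0, -1, 0, 0, 0, 0, 0, 0, 0, 0],
)

```text
clock: 56.0
ee_pos: [0.4758, 0.296, 0.299]
tool_rot: [46.7, 88.3, 127.7]
force: [-0.4, 0.6, 0.8]
finger_gap: 0.0853
```

Request:
carry_out(
  series=[0, 4, 0, 0, 0, 0, 3, 0, 0, 0, 0, 0, 0, 0, 0, 0, 0, 0, 0, 0, 0, -1, 0, 0, 0, 0, -1, 0, 0, 0, 0, -1, 0, 0, 0, 0, -1, 0, 0, 0, 0, -1, 0, 0, 0, 0, 0, 0, 0, 0],
)

```text
clock: 57.0
ee_pos: [0.4801, 0.2989, 0.2942]
tool_rot: [12.2, 88.2, 93.2]
force: [-0.2, 0.3, 0.5]
finger_gap: 0.0855
```

```bash
python3 go.py .462 .2938 .24 81.2
```

```text
t 57.0 pos [0.4801 0.2989 0.2942] xaxis [-0.0018  0.0321 -0.9995] open yaw 80.94 q [ 28.4   0.8 101.5   1.7  76.9 -53. ] F [-0.2  0.3  0.5] gap 0.0855
roll -0.26 (alt 179.74 ) shift AFTER roll cm [ 5.4   1.67 -0.95]  before roll [ 5.4   1.67 -0.96]
```

Request:
carry_out(
  series=[0, 0, 0, -4, 0, 0, 0, 0, -4, 0, 0, 0, 0, 0, 0, 0, 0, 0, 0, 0],
)

```text
clock: 57.4
ee_pos: [0.4678, 0.2188, 0.2931]
tool_rot: [7.2, 88.1, 88.3]
force: [0.3, 0.1, 0.7]
finger_gap: 0.085
```

```bash
python3 go.py .462 .2938 .24 81.2
```

```text
t 57.4 pos [0.4678 0.2188 0.2931] xaxis [ 0.001   0.0336 -0.9994] open yaw 81.04 q [ 21.1  -4.7 107.    1.8  77.  -60.3] F [0.3 0.1 0.7] gap 0.085
roll -0.16 (alt 179.84 ) shift AFTER roll cm [5.56 1.7  7.14]  before roll [5.56 1.72 7.14]
```

Request:
carry_out(
  series=[0, 0, 0, 1, 0, 0, 0, 0, 1, 0, 0, 0, 0, 1, 0, 0, 0, 0, 1, 0, 0, 0, 0, 1, 0, 0, 0, 0, 1, 0, 0, 0, 0, 0, 0],
)

```text
clock: 58.1
ee_pos: [0.478, 0.288, 0.2944]
tool_rot: [9.3, 88.0, 90.6]
force: [-0.9, -0.6, 0.5]
finger_gap: 0.0857
```

```bash
python3 go.py .462 .2938 .24 81.2
```

```text
t 58.1 pos [0.478  0.288  0.2944] xaxis [-0.0004  0.0351 -0.9994] open yaw 81.29 q [ 27.4  -0.2 102.5   1.8  76.8 -54.3] F [-0.9 -0.6  0.5] gap 0.0857
roll 0.09 (alt -179.91 ) shift AFTER roll cm [5.46 1.64 0.14]  before roll [5.46 1.64 0.14]
```

Request:
carry_out(
  series=[0, 0, 0, 0, 6, 0, 0, 0, 0, 8, 0, 0, 0, 0, 8, 0, 0, 0, 0, 8, 0, 0, 0, 0, 8, 0, 0, 0, 0, 8, 0, 0, 0, 0, 4, 0, 0, 0, 0, 0, 0, 0, 0, 0, 0],
)

```text
clock: 59.0
ee_pos: [0.4774, 0.2881, 0.2936]
tool_rot: [64.9, 88.2, 94.3]
force: [0.2, 0.9, 0.8]
finger_gap: 0.0854
```

```bash
python3 go.py .462 .2938 .22 25
```

```text
t 59.0 pos [0.4774 0.2881 0.2936] xaxis [-0.0024  0.0315 -0.9995] open yaw 29.43 q [ 27.5  -0.1 102.4   1.7  76.9  -2.3] F [0.2 0.9 0.8] gap 0.0854
roll 4.43 (alt -175.57 ) shift AFTER roll cm [ 7.37  0.95 -1.24]  before roll [ 7.37  1.05 -1.16]
```

Request:
carry_out(
  series=[0, 0, 0, 0, 7, 0, 0, 0, 0, 8, 0, 0, 0, 0, 8, 0, 0, 0, 0, 4, 0, 0, 0, 0, 0],
)

```text
clock: 59.5
ee_pos: [0.4774, 0.2877, 0.2935]
tool_rot: [93.0, 88.2, 94.9]
force: [0.6, 0.5, -0.4]
finger_gap: 0.0855
```

```bash
python3 go.py .462 .2938 .22 4
```

```text
t 59.5 pos [0.4774 0.2877 0.2935] xaxis [-0.0026  0.0308 -0.9995] open yaw 1.85 q [ 27.5  -0.1 102.4   1.7  76.9  25.3] F [ 0.6  0.5 -0.4] gap 0.0855
roll -2.15 (alt 177.85 ) shift AFTER roll cm [ 7.37  0.49 -1.49]  before roll [ 7.37  0.43 -1.5 ]
```

Tilt now lies in the pad plane, where it does no harm. Descend in stages.

Request:
carry_out(
  series=[0, 1, 0.1, -0.4, 0, 0, 2, 0.1, -0.4, 0, 0, 2, 0.1, -0.4, 0, 0, 1.5, 0, 0, 0, 0, 0.5, 0, 0, 0, 0, 0, 0, 0, 0, 0, 0, 0, 0, 0],
)

```text
clock: 60.2
ee_pos: [0.4639, 0.2926, 0.2193]
tool_rot: [92.6, 88.2, 95.1]
force: [0.1, -0.9, 0.7]
finger_gap: 0.0853
```

```bash
python3 go.py .462 .2938 .119 2
```

```text
t 60.2 pos [0.4639 0.2926 0.2193] xaxis [-0.0027  0.0306 -0.9995] open yaw 2.53 q [ 28.6   1.4 108.8   1.7  69.1  25.5] F [ 0.1 -0.9  0.7] gap 0.0853
roll 0.53 (alt -179.47 ) shift AFTER roll cm [10.03 -0.18 -0.17]  before roll [10.03 -0.18 -0.17]
```

Request:
carry_out(
  series=[0, 1, -0.1, -0.1, 0, 0, 2, 0, 0, 0, 0, 2, 0, 0, 0, 0, 2, 0, 0, 0, 0, 1.5, 0, 0, 0, 0, 1, 0, 0, 0, 0, 0.4, 0, 0, 0, 0, 0, 0, 0, 0, 0, 0, 0, 0, 0],
)

```text
clock: 61.1
ee_pos: [0.4683, 0.2967, 0.1215]
tool_rot: [73.8, 87.8, 76.3]
force: [0.2, 0.1, 0.1]
finger_gap: 0.0855
```

```bash
python3 go.py .462 .2938 .119 2
```

```text
t 61.1 pos [0.4683 0.2967 0.1215] xaxis [ 0.0089  0.0366 -0.9993] open yaw 2.55 q [ 28.8   6.6 114.2   1.9  57.7  25.2] F [0.2 0.1 0.1] gap 0.0855
roll 0.55 (alt -179.45 ) shift AFTER roll cm [ 0.23 -0.28 -0.64]  before roll [ 0.23 -0.28 -0.64]
```

Request:
carry_out(
  series=[0, 0.1, -0.1, -0.3, 0, 0, 0.1, -0.1, -0.3, 0, 0, 0, 0, 0, 0, 0, 0, 0, 0, 0],
)

```text
clock: 61.5
ee_pos: [0.4635, 0.2952, 0.1219]
tool_rot: [68.9, 87.6, 71.4]
force: [0.5, 0.6, -0.1]
finger_gap: 0.0852
```

```bash
python3 go.py .462 .2938 .119 2
```

```text
t 61.5 pos [0.4635 0.2952 0.1219] xaxis [ 0.0131  0.0389 -0.9992] open yaw 2.54 q [ 28.9   5.9 115.    1.9  57.4  25.3] F [ 0.5  0.6 -0.1] gap 0.0852
roll 0.54 (alt -179.46 ) shift AFTER roll cm [ 0.28 -0.15 -0.16]  before roll [ 0.28 -0.15 -0.16]
```

Request:
carry_out(
  series=[0, 0.2, -0.05, -0.12, 0, 0, 0, 0, 0, 0, 255, 0, 0, 0, 0, 255, 0, 0, 0, 0, 255, 0, 0, 0, 0, 255, 0, 0, 0, 0, 255, 0, 0, 0, 0, 255, 0, 0, 0, 0, 255, 0, 0, 0, 0],
)

```text
clock: 62.4
ee_pos: [0.4621, 0.2949, 0.1201]
tool_rot: [69.2, 87.6, 71.7]
force: [0.1, -0.1, 0.7]
finger_gap: 0.0347
```

```bash
python3 go.py .468 .0255 .1225 2
```

```text
t 62.4 pos [0.4621 0.2949 0.1201] xaxis [ 0.0129  0.0392 -0.9991] open yaw 2.55 q [ 28.9   5.9 115.2   1.9  57.2  25.3] F [ 0.1 -0.1  0.7] gap 0.0347
roll 0.55 (alt -179.45 ) shift AFTER roll cm [ -1.28 -26.91  -0.35]  before roll [ -1.28 -26.91  -0.61]
```

Request:
carry_out(
  series=[255, -0.5, 0, 0, 0, 255, -1, 0, 0, 0, 255, -1.5, 0, 0, 0, 255, -1.5, 0, 0, 0, 255, -1.5, 0, 0, 0, 255, -1.5, 0, 0, 0, 255, -1, 0, 0, 0, 255, -0.5, 0, 0, 0, 255, 0, 0, 0, 0],
)

```text
clock: 63.3
ee_pos: [0.4596, 0.2899, 0.2147]
tool_rot: [71.8, 87.8, 74.3]
force: [-0.2, 0.0, -1.9]
finger_gap: 0.0344
```

```bash
python3 go.py .468 .0261 .22 2
```

```text
t 63.3 pos [0.4596 0.2899 0.2147] xaxis [ 0.0103  0.0369 -0.9993] open yaw 2.54 q [ 28.6   0.4 110.3   1.7  67.8  25.4] F [-0.2  0.  -1.9] gap 0.0344
roll 0.54 (alt -179.46 ) shift AFTER roll cm [ -1.49 -26.36  -0.07]  before roll [ -1.49 -26.36  -0.32]
```

Request:
carry_out(
  series=[255, -0.3, -1.5, 0, 0, 255, -0.2, -3, 0, 0, 255, -0.2, -3, 0, 0, 255, -0.2, -3, 0, 0, 255, -0.2, -3, 0, 0, 255, -0.2, -3, 0, 0, 255, -0.2, -3, 0, 0, 255, 0, -2.5, 0, 0, 255, 0, -1.5, 0, 0, 255, 0, -0.8, 0, 0],
)

```text
clock: 64.3
ee_pos: [0.4642, 0.0316, 0.2139]
tool_rot: [92.3, 88.2, 95.1]
force: [-1.0, -0.2, -2.8]
finger_gap: 0.0346
```

Request:
carry_out(
  series=[255, 0, 0, 0, 0, 255, 0, 0, 0, 0],
)

```text
clock: 64.5
ee_pos: [0.4631, 0.0303, 0.2129]
tool_rot: [96.3, 88.2, 98.9]
force: [0.1, 1.2, -2.9]
finger_gap: 0.0344
```

```bash
python3 go.py .4683 .0261 .1261 2
```

```text
t 64.5 pos [0.4631 0.0303 0.2129] xaxis [-0.0048  0.0306 -0.9995] open yaw 2.6 q [ -0.6  -7.3 117.8   1.9  69.8  -3.9] F [ 0.1  1.2 -2.9] gap 0.0344
roll 0.6 (alt -179.4 ) shift AFTER roll cm [ 8.66 -0.71  0.53]  before roll [ 8.66 -0.71  0.53]
```

Request:
carry_out(
  series=[255, 1, -0.2, 0.2, 0, 255, 1.5, -0.2, 0.1, 0, 255, 1.5, 0, 0, 0, 255, 1.5, 0, 0, 0, 255, 0.8, 0, 0, 0, 255, 0.4, 0, 0, 0, 255, 0, 0, 0, 0, 255, 0, 0, 0, 0],
)

```text
clock: 65.3
ee_pos: [0.4663, 0.0333, 0.1406]
tool_rot: [96.9, 88.1, 100.0]
force: [0.2, 0.5, -1.0]
finger_gap: 0.0347
```

```bash
python3 go.py .4683 .0261 .1261 2.6
```

```text
t 65.3 pos [0.4663 0.0333 0.1406] xaxis [-0.0056  0.0319 -0.9995] open yaw 3.06 q [ -0.3  -3.  121.9   2.1  61.4  -4.4] F [ 0.2  0.5 -1. ] gap 0.0347
roll 0.46 (alt -179.54 ) shift AFTER roll cm [ 1.43 -0.77  0.18]  before roll [ 1.43 -0.77  0.17]
```

Request:
carry_out(
  series=[255, 0.2, -0.25, 0.05, 0.4, 255, 0.1, -0.2, 0.05, 0, 255, 0, 0, 0, 0, 255, 0, 0, 0, 0],
)

```text
clock: 65.7
ee_pos: [0.4694, 0.0284, 0.1394]
tool_rot: [89.8, 88.2, 92.4]
force: [-0.4, 0.4, -2.2]
finger_gap: 0.0347
```

```bash
python3 go.py .4683 .0261 .1261 2.6
```

```text
t 65.7 pos [0.4694 0.0284 0.1394] xaxis [-0.0014  0.0318 -0.9995] open yaw 2.63 q [ -0.9  -2.8 121.8   2.1  61.1  -4.6] F [-0.4  0.4 -2.2] gap 0.0347
roll 0.03 (alt -179.97 ) shift AFTER roll cm [ 1.32 -0.27 -0.12]  before roll [ 1.32 -0.27 -0.12]
```

Request:
carry_out(
  series=[255, 0.4, -0.1, 0.05, 0, 255, 0.4, -0.05, 0, 0, 255, 0.2, 0, 0, 0, 255, 0, 0, 0, 0, 255, 0, 0, 0, 0],
)

```text
clock: 66.2
ee_pos: [0.47, 0.027, 0.1286]
tool_rot: [89.3, 88.2, 91.9]
force: [1.0, -0.2, -2.1]
finger_gap: 0.0345
```

```bash
python3 go.py .4699 .0270 .1261 2.6
```

```text
t 66.2 pos [0.47   0.027  0.1286] xaxis [-0.0011  0.0318 -0.9995] open yaw 2.6 q [ -1.1  -2.  122.4   2.1  59.8  -4.8] F [ 1.  -0.2 -2.1] gap 0.0345
roll 0.0 (alt -180.0 ) shift AFTER roll cm [ 0.25 -0.01 -0.01]  before roll [ 0.25 -0.01 -0.01]
```

Request:
carry_out(
  series=[255, 0.15, 0, 0, 0, 255, 0.1, 0, 0, 0, 255, 0, 0, 0, 0],
)

```text
clock: 66.5
ee_pos: [0.4703, 0.0271, 0.1265]
tool_rot: [88.6, 88.2, 91.2]
force: [-0.2, 0.0, -2.0]
finger_gap: 0.0349
```

Request:
carry_out(
  series=[255, 0.1, 0, 0, 0, 255, 0.05, 0, 0, 0],
)

```text
clock: 66.7
ee_pos: [0.4706, 0.0271, 0.1264]
tool_rot: [88.2, 88.2, 90.8]
force: [-2.5, 0.1, 3.0]
finger_gap: 0.0342
```

Request:
carry_out(
  series=[255, 0.1, 0, 0, 0, 255, 0.05, 0, 0, 0],
)

```text
clock: 66.9
ee_pos: [0.4706, 0.0271, 0.1264]
tool_rot: [88.4, 88.2, 91.0]
force: [-2.2, -0.3, 2.4]
finger_gap: 0.0346
```

Request:
carry_out(
  series=[100, 0, 0, 0, 0, 100, 0, 0, 0, 0, 100, 0, 0, 0, 0, 100, 0, 0, 0, 0],
)

```text
clock: 67.3
ee_pos: [0.4716, 0.0273, 0.1264]
tool_rot: [83.9, 88.2, 86.5]
force: [-1.5, -0.2, 0.8]
finger_gap: 0.052
```

```bash
python3 go.py .470 .0255 .22 2.6;python3 -c "
from h import *
s=bot.grab_frame('scene')
cv2.imwrite('pics/s5.png',cv2.resize(s[100:260,230:380],None,fx=3.7,fy=3.7,interpolation=cv2.INTER_CUBIC))"
```

```text
t 67.3 pos [0.4716 0.0273 0.1264] xaxis [ 0.0019  0.0317 -0.9995] open yaw 2.63 q [ -1.1  -1.8 122.4   2.1  59.3  -4.8] F [-1.5 -0.2  0.8] gap 0.052
roll 0.03 (alt -179.97 ) shift AFTER roll cm [-9.36  0.13 -0.13]  before roll [-9.36  0.13 -0.13]
```

View pics/s5.png

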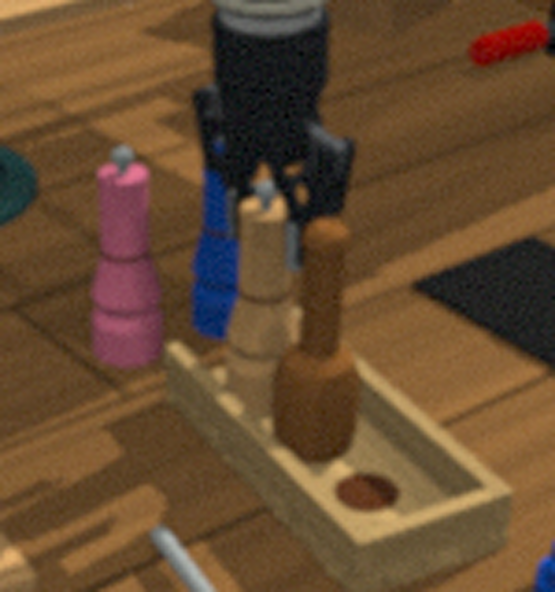

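Request:
carry_out(
  series=[100, -0.2, 0, -0.1, 0, 100, 0, 0, 0, 0],
)

```text
clock: 67.55
ee_pos: [0.4706, 0.0272, 0.1285]
tool_rot: [84.0, 88.2, 86.6]
force: [-1.0, -0.4, 2.1]
finger_gap: 0.0518
```

```bash
python3 go.py .470 .0255 .22 2.6
```

```text
t 67.55 pos [0.4706 0.0272 0.1285] xaxis [ 0.0019  0.0318 -0.9995] open yaw 2.62 q [ -1.1  -2.  122.4   2.1  59.6  -4.8] F [-1.  -0.4  2.1] gap 0.0518
roll 0.02 (alt -179.98 ) shift AFTER roll cm [-9.15  0.13 -0.03]  before roll [-9.15  0.13 -0.03]
```

Request:
carry_out(
  series=[100, -0.5, 0, 0, 0, 100, -0.5, 0, 0, 0, 100, 0, 0, 0, 0],
)

```text
clock: 67.85
ee_pos: [0.4709, 0.0268, 0.1395]
tool_rot: [82.5, 88.2, 85.1]
force: [0.1, -0.1, 0.0]
finger_gap: 0.0521
```

```bash
python3 go.py .4695 .0255 .22 2.6;python3 -c "
from h import *
s=bot.grab_frame('scene')
cv2.imwrite('pics/s6.png',cv2.resize(s[100:260,230:380],None,fx=3.7,fy=3.7,interpolation=cv2.INTER_CUBIC))
o=cv2.imread('pics/scene0.png'); p=cv2.imread('pics/s5.png')
d=s[150:215,288:312].astype(int)-o[150:215,288:312]; print(abs(d).mean(), abs(d).max())"
```

```text
t 67.85 pos [0.4709 0.0268 0.1395] xaxis [ 0.0027  0.0317 -0.9995] open yaw 2.62 q [ -1.1  -2.8 121.8   2.1  60.8  -4.8] F [ 0.1 -0.1  0. ] gap 0.0521
roll 0.02 (alt -179.98 ) shift AFTER roll cm [-8.05  0.13 -0.11]  before roll [-8.05  0.13 -0.11]
8.554487179487179 138
```

View pics/s6.png

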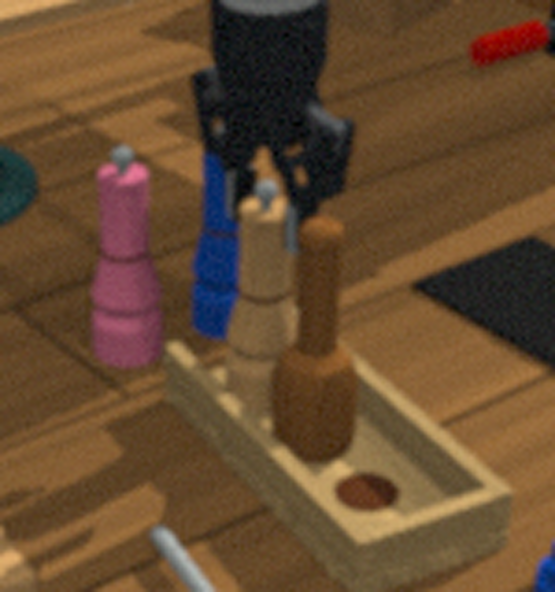

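The opened knuckle had nudged the mallet's top: it sat at (328,233) and is back at (322,230) now that the gripper has risen. Force is zero. I'll rise fully and check.

Request:
carry_out(
  series=[100, -0.5, 0, 0, 0, 100, -1, 0, 0, 0, 100, -1.5, 0, 0, 0, 100, -2, 0, 0, 0, 100, -2, 0, 0, 0, 100, -2, 0, 0, 0, 100, -1, 0, 0, 0],
)

```text
clock: 68.6
ee_pos: [0.4691, 0.0234, 0.2442]
tool_rot: [88.6, 88.2, 91.2]
force: [-0.1, 0.5, 0.2]
finger_gap: 0.0518
```

Request:
carry_out(
  series=[100, -1, -3, 0, 0, 100, -0.3, -4, 0, 0, 100, -0.3, -4, 0, 0, 100, -0.3, -4, 0, 0, 100, -0.3, -4, 0, 0, 100, -0.3, -4, 0, 0, 100, -0.3, -4, 0, 0, 100, -0.3, -4, 0, 0, 100, -0.3, -3, 0, 0, 100, 0, -1, 0, 0],
)

```text
clock: 69.6
ee_pos: [0.4874, -0.3389, 0.2729]
tool_rot: [74.7, 88.1, 77.7]
force: [-0.0, 0.2, 0.2]
finger_gap: 0.0522
```

```bash
python3 -c "
from h import *
s=bot.grab_frame('scene');t=bot.grab_frame('top');cv2.imwrite('pics/tf.png',t);cv2.imwrite('pics/sf.png',s)
o=cv2.imread('pics/scene0.png');ot=cv2.imread('pics/top0.png')
r=lambda i,f:cv2.resize(i,None,fx=f,fy=f,interpolation=cv2.INTER_CUBIC)
c=np.zeros((600,800,3),np.uint8)
for k,(S,T) in enumerate([(o,ot),(s,t)]):
  a=r(S[145:260,270:360],4.4)[:300*2]; 
  c[:300,400*k:400*k+380]=cv2.resize(S[148:223,275:370],(380,300),interpolation=cv2.INTER_CUBIC)
  c[300:,400*k:400*k+288]=cv2.resize(T[175:260,205:277],(288,300),interpolation=cv2.INTER_CUBIC)
cv2.imwrite('pics/c7.png',c); print(bot.get_obs()['ee_pos'])"
```

```text
[ 0.48729501 -0.33700303  0.27230123]
```

View pics/c7.png

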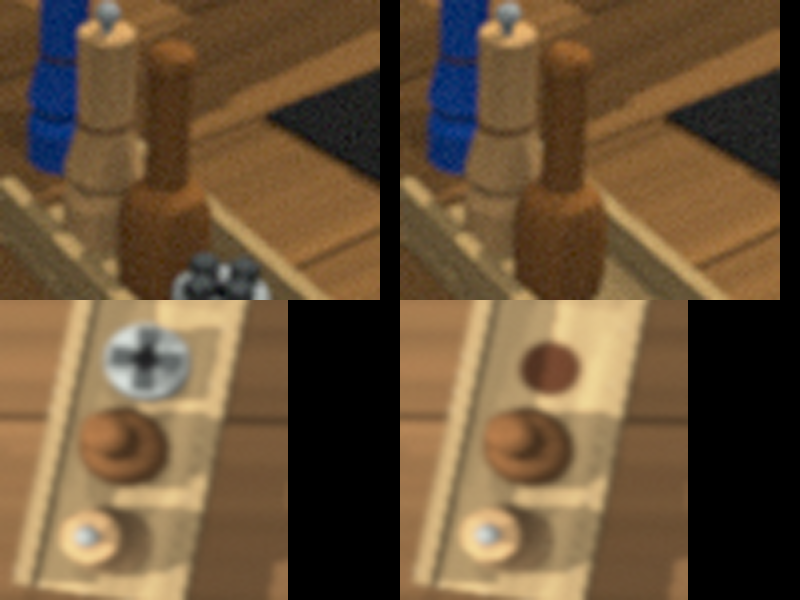

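The mill matches its start image, but the mallet looks shifted by about 1 px. I'll measure it by template matching.

```bash
python3 - <<'E'
from h import *
r=lambda i,f=8:cv2.resize(i,None,fx=f,fy=f,interpolation=cv2.INTER_CUBIC)
def sh(cam,box,m=4):
    a=cv2.imread(f"pics/{'scene0' if cam=='scene' else 'top0'}.png"); b=cv2.imread(f"pics/{'sf' if cam=='scene' else 'tf'}.png")
    x0,y0,x1,y1=box; T=r(a[y0:y1,x0:x1]); W=r(b[y0-m:y1+m,x0-m:x1+m])
    R=cv2.matchTemplate(W,T,cv2.TM_CCOEFF_NORMED); _,v,_,p=cv2.minMaxLoc(R); return np.array(p)/8-m,round(v,3)
for n,cam,box,X in [('stall far wall','top',(222,160,270,178),None),('mallet cap','top',(226,207,238,220),(.54,.0155,.168)),('mallet all','top',(223,203,248,229),(.54,.0155,.12)),('mallet handle','scene',(309,157,325,185),(.54,.0155,.16)),('mallet head','scene',(303,192,329,214),(.54,.0155,.06)),
  ('mill','top',(219,232,236,250),(.468,.0245,.165)),('mill','scene',(292,146,312,185),(.468,.0245,.15)),('mill foot','scene',(288,190,303,208),(.468,.0245,.04)),('pink','scene',(254,138,278,200),None)]:
    d,v=sh(cam,box); print(n,cam,d,v,end=' ')
    if X is not None:
        X=np.array(X); z=X[2]; p=proj(cam,[X])[0]; print((1000*(at_z(cam,p+d,z)-X)[:2]).round(1),'mm xy',end='')
    print()
cb=cv2.imread('pics/tf.png'); 
for n,z in (('chuck_center',.046),):
    print([(d['confidence'],d['centre'],at_z('top',d['centre'],z)) for d in bot.mark_of(n,'top')],[(d['confidence'],d['centre'],at_z('scene',d['centre'],z)) for d in bot.mark_of(n,'scene')])
E
```

```text
stall far wall top [0. 0.] 1.0 
mallet cap top [1.375 0.   ] 0.997 [ 0.1 -3.4] mm xy
mallet all top [1.   0.25] 0.971 [-0.6 -2.6] mm xy
mallet handle scene [-0.75  0.25] 0.935 [-0.1 -2.3] mm xy
mallet head scene [-0.875  0.   ] 0.912 [-1.3 -1.8] mm xy
mill top [ 0.125 -0.625] 0.995 [ 1.5 -0.3] mm xy
mill scene [0.   0.25] 0.983 [ 1.1 -0.9] mm xy
mill foot scene [0.125 0.125] 0.961 [ 0.7 -0.1] mm xy
pink scene [0. 0.] 0.988 
[(0.85, [232.2, 132.1], array([0.77618365, 0.0341991 , 0.046     ])), (0.59, [345.1, 235.2], array([ 0.4948185 , -0.28157128,  0.046     ]))] [(0.79, [204.6, 239.4], array([ 0.4855719 , -0.27249218,  0.046     ])), (0.71, [386.3, 259.4], array([0.78686515, 0.00720497, 0.046     ])), (0.61, [319.1, 308.8], array([ 0.80944842, -0.20394953,  0.046     ]))]
```

Request:
carry_out(
  series=[100, -0.3, -2, -1, 0, 100, -0.3, -4, -2, 0, 100, -0.3, -4, -2, 0, 100, -0.3, -4, -2, 0, 100, -0.3, -4, -2, 0, 100, -0.3, -4, -2, 0, 100, -0.3, -3, -1, 0, 100, -0.2, -1, 0, 0, 100, 0, 0, 0, 0, 100, 0, 0, 0, 0],
)

```text
clock: 70.8
ee_pos: [0.3889, -0.5902, 0.2856]
tool_rot: [76.4, 87.5, 80.9]
force: [-0.0, 0.2, -0.3]
finger_gap: 0.0522
```

```bash
python3 -c "
from h import *
s=bot.grab_frame('scene');t=bot.grab_frame('top')
r=lambda i,f:cv2.resize(i,None,fx=f,fy=f,interpolation=cv2.INTER_CUBIC)
c=np.zeros((420,800,3),np.uint8)
c[:375,:392]=r(t[205:272,308:378],5.6); c[:400,400:]=cv2.resize(s[130:290,165:325],(400,400),interpolation=cv2.INTER_CUBIC)
cv2.imwrite('pics/c8.png',c)
o=bot.get_obs();print(o['ee_pos'],o['force'],o['clock'])"
```

```text
[ 0.38905755 -0.5900397   0.28576773] [-0.55574411  0.34305782  0.06895152] 70.9
```

View pics/c8.png

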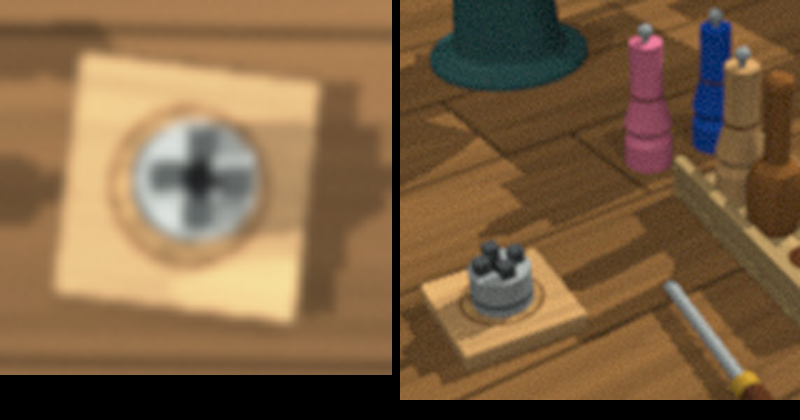

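The chuck sits jaws-up and within about 2 mm of the cork's centre, allowing for parallax. All three stand upright, so I'm handing in.

```bash
python3 -c "
from cell import bot
print(bot.job_done())"
```

```text
the job is handed in; nothing more can be done
None
```

I handed the job in at about 71 s of the 144 s allowed. The chuck is on the cork pad, and the mallet and mill are back upright in the stall, though the mallet stands about 2.5 mm off its start spot.

I stood the mill and then the mallet on the mat, and set the chuck jaws up on the stand. Then I put the mallet and the mill back. The bowl, gouge, tin and look-alikes were never handled.

**Last checks, from the camera images:**
- **Chuck:** it sits jaws up, about 2 mm from the middle of the cork pad.
- **Mill:** it is upright, about 1 mm from its start position.
- **Mallet:** it is upright in its place but about 2.5 mm towards -y. I left it, because that is close to the 2 mm camera calibration error and gripping it again next to the mill carried more risk.
- **Arm:** it was parked clear, with the wrist force near zero.

**Something that went wrong:** when I released the mill, the part-open gripper briefly leaned on the top of the mallet. The measured force was about 2 N, and the mallet stood straight again once the gripper rose. That contact may account for some of its offset.

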